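Pack up the grafting table: tip the supply box, tapes in the box, pens in the holder

TASK

Pack up the grafting workshop table. Tip the standing wooden supply box over the edge of the plywood board, so that it lies flat on its back on the board with its open mouth up, put every tape roll into the lying box, and stand every marker pen end-down in a well of the pen holder. Leave the folded knife and the hand lens where they are.

Things in the scene. Friction and masses are not known exactly. Their poses are not given: they have to be found in the camera images.
- board: flat plywood work board, 200 x 180 x 12 mm, fixed to the table; its edge is the stop for the box. Origin at the centre of its underside; x along the 200 mm, pointing the way the box must fall (away from the box); z up. The edge the box stands against is at x = -100 mm
- box: loose light-wood supply box, about 0.45 kg, standing on end on the table, its back 1.5 to 4 mm from that edge of the board. 90 mm deep (x) x 140 wide (y) x 170 tall (z), walls 6 mm. Origin: centre of the end it stands on; x points through its back towards the board, z along its height. The upper part of its front (-x) face is closed by a panel (z = 115 to 170 mm), the rest is open
- box_push (a point): on the box's front panel: middle of its outer face, 150 mm above the underside: a good place to push, towards the board. The box turns over the board's edge and, once its top has gone some 80 mm, falls by itself flat on its back on the board, its x axis then pointing down
- box_mouth (a point): on the box: centre of its open mouth (z = 6 to 115 mm, 128 mm wide, 78 mm deep inside), in the plane of the front face, 60.5 mm from the box's origin along z. When the box lies on its back the mouth faces up, its rim about 102 mm above the table, the inner floor about 18 mm; a roll may be let go with its underside about level with mid-depth and drop the rest
- holder: dark wooden pen holder fixed to the table, 44 mm (x) x 134 mm (y) x 80 mm high, with three square wells 32 x 32 mm in a row along its y, 45 mm between centres, well floors 6 mm above the table. Origin at the centre of its underside
- well0 (a point): centre of the mouth of a well of the pen holder, 80 mm above the table; the well is 74 mm deep
- well1 (a point): centre of the mouth of a well of the pen holder, 80 mm above the table; the well is 74 mm deep
- well2 (a point): centre of the mouth of a well of the pen holder, 80 mm above the table; the well is 74 mm deep
- pen0: square-barrelled marker pen, white with a grey cap, 135 mm long (x), 15 x 15 mm, 30 g, lying on the table; origin at its centre. Does not roll. May be absent (None). Either end may go down
- pen1: square-barrelled marker pen, white with a grey cap, 135 mm long (x), 15 x 15 mm, 30 g, lying on the table; origin at its centre. Does not roll. May be absent (None). Either end may go down
- pen2: square-barrelled marker pen, white with a grey cap, 135 mm long (x), 15 x 15 mm, 30 g, lying on the table; origin at its centre. Does not roll. May be absent (None). Either end may go down
- roll0: roll of grafting tape, 46 mm across, 19 mm thick, its centre 9.5 mm up as it lies flat on the table, 40 g; origin at its centre, z along its axis. May be absent (None)
- roll1: roll of grafting tape, 46 mm across, 19 mm thick, its centre 9.5 mm up as it lies flat on the table, 40 g; origin at its centre, z along its axis. May be absent (None)
- roll2: roll of grafting tape, 46 mm across, 19 mm thick, its centre 9.5 mm up as it lies flat on the table, 40 g; origin at its centre, z along its axis. May be absent (None)
- roll3: roll of grafting tape, 46 mm across, 19 mm thick, its centre 9.5 mm up as it lies flat on the table, 40 g; origin at its centre, z along its axis. May be absent (None)
- knife: folded grafting knife with a wooden handle, 95 x 22 x 14 mm, lying near the pens and rolls, on the robot's side; stays where it is. Origin at the centre of its underside
- lens: hand lens, 110 mm long, 8 mm thick, lying near the robot; stays where it is
Things that resemble listed ones, but are neither listed nor needed, are in the scene too. Leave any purple look-alike of the pen2 alone. Leave any red look-alike of the roll1 alone.

How it is judged:
On the way:
1. the supply box lies on its back on the board, mouth up (angle between box's own x axis and vertical above 2.9 rad and y of box in the frame of board between -0.05 and 0.05 m and x of box in the frame of board between -0.15 and -0.06 m and linear speed of box below 0.02 m/s), for 0.3 s.
At the end, for the whole second after the job is handed in: Box flat on its back on the board (0.24 rad), its origin 60 to 150 mm behind the board's centre along x, within 50 mm of its middle line; every roll present inside the box; every marker present in a well, within 0.45 rad of vertical, centre under 90 mm up; box and rolls at rest, pens let go (all of step 1 and (angle between pen0's own x axis and vertical below 0.45 rad or angle between pen0's own x axis and vertical above 2.69 rad) and x of pen0 in the frame of holder between -0.025 and 0.025 m and y of pen0 in the frame of holder between -0.07 and 0.07 m and z of each of pen0, pen1, pen2 in the frame of holder below 0.09 m and linear speed of each of pen0, pen1, pen2 below 0.15 m/s and (angle between pen1's own x axis and vertical below 0.45 rad or angle between pen1's own x axis and vertical above 2.69 rad) and x of pen1 in the frame of holder between -0.025 and 0.025 m and y of pen1 in the frame of holder between -0.07 and 0.07 m and (angle between pen2's own x axis and vertical below 0.45 rad or angle between pen2's own x axis and vertical above 2.69 rad) and x of pen2 in the frame of holder between -0.025 and 0.025 m and y of pen2 in the frame of holder between -0.07 and 0.07 m and x of roll0 in the frame of box between -0.045 and 0.042 m and y of roll0 in the frame of box between -0.07 and 0.07 m and z of roll0 in the frame of box between 0 and 0.17 m and linear speed of each of roll0, roll1, roll2, roll3 below 0.04 m/s and x of roll1 in the frame of box between -0.045 and 0.042 m and y of roll1 in the frame of box between -0.07 and 0.07 m and z of roll1 in the frame of box between 0 and 0.17 m and x of roll2 in the frame of box between -0.045 and 0.042 m and y of roll2 in the frame of box between -0.07 and 0.07 m and z of roll2 in the frame of box between 0 and 0.17 m and x of roll3 in the frame of box between -0.045 and 0.042 m and y of roll3 in the frame of box between -0.07 and 0.07 m and z of roll3 in the frame of box between 0 and 0.17 m); the robot touches nothing.
It fails at once if the knife is moved more than 5 cm (distance of knife from where it was at the start of the episode above 0.05 m).
It fails at once if the lens is moved more than 5 cm (distance of lens from where it was at the start of the episode above 0.05 m).
Of pen0, pen1, pen2 only 2 to 3 are there at a start; the rules pass over those that are not, and their reading is None.
Of roll0, roll1, roll2, roll3 only 3 to 4 are there at a start; the rules pass over those that are not, and their reading is None.
At some moment in a run one of pen0, pen1, pen2, roll0, roll1, roll2, roll3 may be knocked a few centimetres aside while the robot is not near it.
Once in a run the grip may slacken for a moment while it holds something.
It also fails if it takes over 210 s, if anything falls off the work surface, if the arm or the gripper's body presses on something with over 40 N, if the wrist force passes 120 N, or if a joint passes its speed limit or range.

ROBOT

A 7-joint arm with a two-finger parallel gripper is mounted at the origin on the work surface. World frame = base frame: x ahead of the robot, y to its left, z up, the work surface at z = 0. Lengths are in m, angles in rad, forces in N, time in s.
With the tool pointing down it reaches from about 0.4 to 0.875 m from the base axis. Payload 4.4 kg.
Tool frame: the origin (TCP) lies on the centre line of the jaws, within the pads' length; the fingertips stand 22 mm ahead of it and the grasp point (between the pads) lies 3 mm ahead of it; z points along the fingers, y is the line along which they close (so a half turn about z gives the same grasp; the last joint's range is limited). The gripper opens to 85 mm and grips with 20 to 120 N. Pads are 22 mm wide; open, the fingers measure 114 mm over their backs; the gripper's body (76 mm by 85 mm) begins 54 mm behind the grasp point. The pads swing forward as they close: fully open they stand 13 mm farther back than shut.
Start: joints at [1.072, 0.628, 0.038, 1.517, -0.027, 0.996, -0.02], TCP at [0.273, -0.59, 0.253] pointing down, gripper open.
Joint ranges: [-3.06, 3.06], [-0.37, 2.12], [-1.25, 1.32], [0.18, 2.47], [-1.1, 4.24], [0.23, 1.98], [-2.94, 2.94]. Speed limits (rad/s): [2.57, 2.57, 3.14, 3.14, 3.14, 3.14, 3.14].

INTERFACE

Orientations are given as a 3x3 rotation matrix whose columns are the frame's x, y, z axes.
In Python, from station import observe, optics, ticket gives the robot as it stands.
- The arm moves only by the tool carry_out, never from a script. Its argument "plan" is a list of rows, each a list of 2 entries, a list of its own where there are three numbers: the shift along the tool's x, y, z as a fraction of full scale, then the turn, a rotation vector about the tool's x, y, z as a fraction of full scale. A call has 1 to 20 rows; each row shifts and turns the commanded pose from where the row before left it, along the tool's axes as they then stand; what a row does not reach is not made up. Full scale, the value 1, is 7.5 cm for a shift and 360 degrees for a turn. A row lasts 1/12 s, in which the tool goes at most 41.7 mm and 7.16 degrees, less where a joint would pass 70% of its speed; a pose out of reach is approached as far as the arm can. A call with a number of a shift or a turn outside -1 to 1 is refused whole. A call with a gripper value outside its range is refused whole. "hand" is the closure, from 0 (fully open) to 1 (shut), set as the call begins (left out, the last holds). The fingers move at their own pace and stop on an object; "squeeze" is the grip in N (left out, the last holds). Time passes only in rows, so rows that do not move let the fingers close. It gives the time, the measured TCP pose, the force, the opening and the grip force at its end, in the units of the state.
- observe(): the state, without advancing time (a new reading comes with each control period).
- optics.capture(name): name is "scene" or "side" or "wrist"; returns (picture, depth): 400x640x3 uint8, blue, green, red; 400x640 float32, m along the optical axis (not along the pixel's ray), 0 where there is no reading.
- optics.camera_model(name): a dict with "fov_y" (degrees; the focal length in pixels is half the picture's height over the tangent of half this angle, whatever the lens; pixels are square), "cx", "cy" (the principal point, pixels), "eye" and "rotation" of the camera in the world; the wrist camera has in their place "tool_from_camera" (4x4, takes a point from camera to tool coordinates, whose origin is the TCP and whose axes are the flange's). Camera axes: x right, y up, looking along -z (the intrinsics and any distortion apply to the point x, -y, -z); pixel columns grow to the right and rows downward; lengths in m; the calibration is good to about 2 mm. A picture is of the moment at which its call begins: read the wrist's pose just before it. camera_model takes no time and is no camera call.
- ticket.sign_off(): hands the job in; it is judged then, once.
The state is a dict: "time": time; "q": joint angles; "joint_vel": joint speeds; "tau": joint torques, N m; "eef_pos": TCP position; "tcp_rot": TCP orientation; "wrist_force": force on the tool from outside, world axes, zero at the start; "wrist_torque": the same for the moment, N m; "width": opening from 0.0 (shut) to 1.0 (fully open); "finger_force": force on a finger pad.
Only numpy, scipy, OpenCV 4.12 (cv2) and the standard library are available. Lean on these libraries where they do the work, as an engineer would, in place of code of your own. Each camera call takes 0.05 s, during which the arm holds its last target. There are 200 camera calls.

## Working session

There is one attempt and no reset: what is moved stays moved. The work goes in short steps, Python scripts to look and compute and a tool call to move; the robot and the scene stay as the last step left them, time stands still between calls to the robot, and variables do not carry over. Pictures are saved under pics/ and viewed, at most 14 in all, crops included, and the job is handed in when it is done.

Besides the shell and the picture viewer there is one more tool, called as name(argument=value, ...) on one line, values as JSON. carry_out: Moves the arm, as the interface text tells. Shift numbers are shares of 7.5 cm and turn numbers shares of 360 degrees, none past 1 either way. Its arguments: {"type":"object","properties":{"plan":{"type":"array","items":{"type":"array"}},"hand":{"type":"number"},"squeeze":{"type":"number"}},"required":["plan"]}

```bash
ls; mkdir -p pics; cat > h.py <<'E'
import numpy as np, cv2
from station import observe, optics, ticket
def cam(n):
    m=optics.camera_model(n)
    if 'eye' in m: return m,np.array(m['eye']),np.array(m['rotation'])
    s=observe(); T=np.array(m['tool_from_camera']); R=np.array(s['tcp_rot'])
    return m,np.array(s['eef_pos'])+R@T[:3,3],R@T[:3,:3]
def shot(n,f=None):
    c=cam(n); p,d=optics.capture(n)
    if f: cv2.imwrite('pics/'+f,p)
    return c,p,d
def ray(c,uv):
    m,e,R=c; f=200/np.tan(np.radians(m['fov_y'])/2)
    uv=np.atleast_2d(uv).astype(float)
    k=np.array(m.get('distortion',[0,0,0,0,0])[:5],float) if m.get('distortion') is not None else np.zeros(5)
    K=np.array([[f,0,m['cx']],[0,f,m['cy']],[0,0,1]])
    x=cv2.undistortPoints(uv.reshape(-1,1,2),K,k).reshape(-1,2)
    return e,np.c_[x[:,0],-x[:,1],-np.ones(len(x))]@R.T
def onz(c,uv,z):
    e,d=ray(c,uv); return e+d*((z-e[2])/d[:,2])[:,None]
def cloud(c,depth):
    v,u=np.mgrid[0:400,0:640]; e,d=ray(c,np.c_[u.ravel(),v.ravel()])
    return (e+d*depth.ravel()[:,None]).reshape(400,640,3)
E
python3 - <<'E'
from h import *
s=observe(); print({k:np.round(v,3) for k,v in s.items()})
for n in('scene','side','wrist'):
    print(n,optics.camera_model(n)); shot(n,n+'0.png')
a=cv2.imread('pics/scene0.png');b=cv2.imread('pics/side0.png')
E
```

```text
pics
{'time': np.float64(0.0), 'q': array([ 1.072,  0.629,  0.038,  1.518, -0.027,  0.996, -0.02 ]), 'joint_vel': array([-0.001, -0.001, -0.001,  0.   , -0.   ,  0.   ,  0.001]), 'tau': array([-1.0000e-03, -5.6340e+01,  1.2260e+00, -1.9344e+01,  1.1000e-02,
        1.1000e-02,  0.0000e+00]), 'eef_pos': array([ 0.272, -0.59 ,  0.252]), 'tcp_rot': array([[ 0.908,  0.419, -0.001],
       [ 0.419, -0.908,  0.002],
       [-0.   , -0.002, -1.   ]]), 'wrist_force': array([-0.411, -0.441,  0.173]), 'wrist_torque': array([0.044, 0.029, 0.057]), 'finger_force': np.float64(0.0), 'width': np.float64(1.0)}
scene {'fov_y': 43.051171260960956, 'cx': 323.0194426790212, 'cy': 199.03980793290592, 'eye': array([ 1.06788786, -0.32388788,  1.10329227]), 'rotation': array([[ 0.43997821, -0.74414215,  0.50266453],
       [ 0.89794908,  0.37100405, -0.23673498],
       [-0.01032609,  0.55552538,  0.83143546]])}
side {'fov_y': 57.06955877562823, 'cx': 312.5096987864461, 'cy': 201.46317373219833, 'eye': array([0.01588068, 0.49388788, 0.82117907]), 'rotation': array([[-0.77440772,  0.43489979, -0.4595159 ],
       [-0.63259666, -0.54450563,  0.55075864],
       [-0.01068418,  0.71719997,  0.69678552]])}
wrist {'fov_y': 65.109055162431, 'cx': 317.8988956940165, 'cy': 198.29655702743796, 'tool_from_camera': array([[-1.54805182e-03,  9.50491840e-01,  3.10745661e-01,
         7.87914155e-02],
       [ 9.99998775e-01,  1.54312617e-03,  2.61696630e-04,
        -7.09322579e-05],
       [-2.30779249e-04,  3.10745686e-01, -9.50493064e-01,
        -1.20310358e-01],
       [ 0.00000000e+00,  0.00000000e+00,  0.00000000e+00,
         1.00000000e+00]])}
```

View pics/scene0.png

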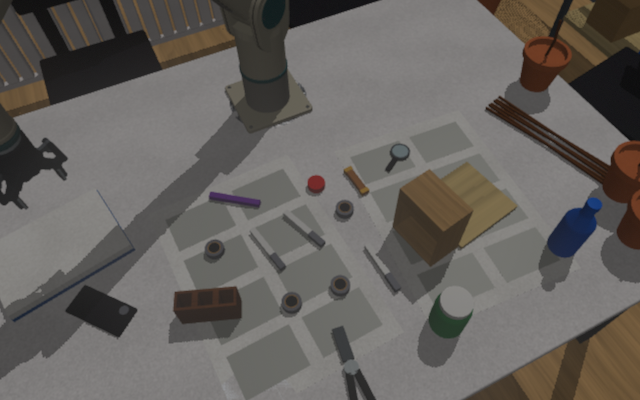

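View pics/side0.png

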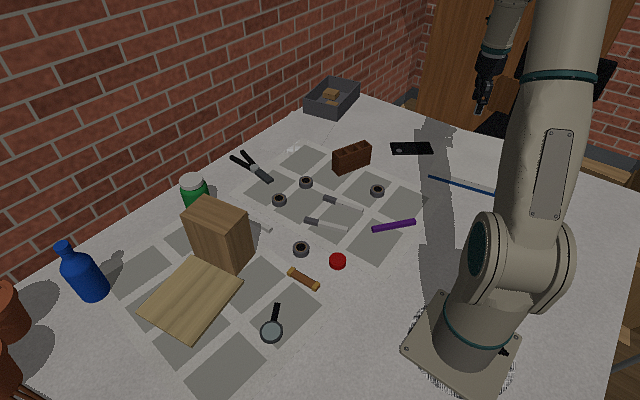

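The scene view shows four grey rolls at (214,248), (291,301), (340,284) and (344,208), and the red look-alike at (316,184). White pens are at (267,251), (304,229) and (381,269), with the purple look-alike at (235,199). The holder is at (207,303), the box at (432,215), the knife at (355,180) and the lens at (398,153). Next I'll measure them.

```bash
cat >> h.py <<'E'
def clusters(names=('scene','side'),res=.002,zmin=.005):
    x0,y0,W,H=.2,-.7,300,500
    for n in names:
        c,p,d=shot(n); P=cloud(c,d); ok=(d>0)&(np.abs(P[...,0]-.5)<.3)&(np.abs(P[...,1]+.2)<.5)
        print(n,'table z',np.round(np.median(P[ok][:,2][np.abs(P[ok][:,2])<.02]),4))
        ok&=(P[...,2]>zmin)&(P[...,2]<.25)
        Q=P[ok];C=p[ok].astype(float); ij=((Q[:,:2]-[x0,y0])/res).astype(int).clip(0,[W-1,H-1])
        M=np.zeros((W,H),np.uint8); M[ij[:,0],ij[:,1]]=255
        M=cv2.morphologyEx(M,cv2.MORPH_CLOSE,np.ones((3,3)))
        k,L=cv2.connectedComponents(M); l=L[ij[:,0],ij[:,1]]
        for i in range(1,k):
            q=Q[l==i]
            if len(q)<25: continue
            zt=np.percentile(q[:,2],95); t=q[q[:,2]>zt-.006]
            r=cv2.minAreaRect((t[:,:2]*1000).astype(np.float32))
            print(len(q),'top z %.3f'%zt,'rect c',np.round(r[0],1),'size',np.round(r[1],1),'ang %.1f'%r[2],'bgr',np.median(C[l==i],0))
E
python3 - <<'E'
from h import *
clusters()
E
```

```text
scene table z -0.0007
5159 top z 0.034 rect c [ 271.6 -611.4] size [172.  212.2] ang 11.6 bgr [125. 128. 129.]
343 top z 0.017 rect c [ 305.1 -218.7] size [136.   19.7] ang 51.9 bgr [89. 47. 71.]
275 top z 0.011 rect c [375.2 234.3] size [ 52.6 100.7] ang 48.3 bgr [87. 86. 80.]
236 top z 0.021 rect c [357.   -8.7] size [42.3 45. ] ang 63.6 bgr [ 41.  43. 115.]
267 top z 0.016 rect c [392.6  92.3] size [94.5 24.9] ang 3.4 bgr [47. 67. 94.]
1665 top z 0.011 rect c [ 452.5 -598.3] size [151.7  72.2] ang 40.0 bgr [34. 34. 35.]
297 top z 0.021 rect c [ 422.7 -313.4] size [44.6 45.9] ang 60.3 bgr [56. 63. 67.]
353 top z 0.017 rect c [462.7 -93.9] size [135.9  16.5] ang 19.9 bgr [100. 102. 103.]
353 top z 0.016 rect c [ 474.9 -197.7] size [136.2  17. ] ang 11.4 bgr [111. 114. 115.]
265 top z 0.022 rect c [459.5  22.7] size [44.5 45.6] ang 41.9 bgr [61. 64. 70.]
2067 top z 0.080 rect c [ 565.9 -373. ] size [134.2  47.7] ang 68.8 bgr [38. 42. 49.]
4653 top z 0.171 rect c [615.1 165.7] size [141.6  93.5] ang 10.8 bgr [55. 78. 96.]
408 top z 0.018 rect c [643.3  27.5] size [134.8  17.1] ang 4.0
[... 1186 characters left out ...]
3] ang 41.0 bgr [55. 52. 55.]
6211 top z 0.172 rect c [612.2 164.5] size [143.5  92.5] ang 10.6 bgr [ 57.  82. 103.]
990 top z 0.082 rect c [ 561.8 -374.1] size [135.6  49.9] ang 68.1 bgr [16. 28. 48.]
162 top z 0.018 rect c [618.3  25.8] size [95.7 17.6] ang 2.7 bgr [127. 131. 134.]
144 top z 0.022 rect c [ 626.  -202.8] size [43.8 44.8] ang 83.6 bgr [55. 53. 54.]
166 top z 0.022 rect c [638.4 -84.8] size [41.2 48.6] ang 43.2 bgr [53. 52. 55.]
142 top z 0.016 rect c [ 760.5 -140.1] size [29.1 77.9] ang 81.6 bgr [46.  44.5 42. ]
261 top z 0.072 rect c [ 787.1 -630.9] size [122.8  24. ] ang 89.5 bgr [43. 40. 41.]
330 top z 0.122 rect c [790.4  89.9] size [55.5 18. ] ang 89.0 bgr [45. 81. 29.]
```

```bash
python3 - <<'E'
import cv2,numpy as np
a=cv2.imread('pics/scene0.png')[170:330,160:500]
a=cv2.convertScaleAbs(cv2.resize(a,None,fx=2.3,fy=2.3,interpolation=cv2.INTER_CUBIC),alpha=1.6)
cv2.imwrite('pics/crop0.png',a)
E
```

```text
(no output)
```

View pics/crop0.png

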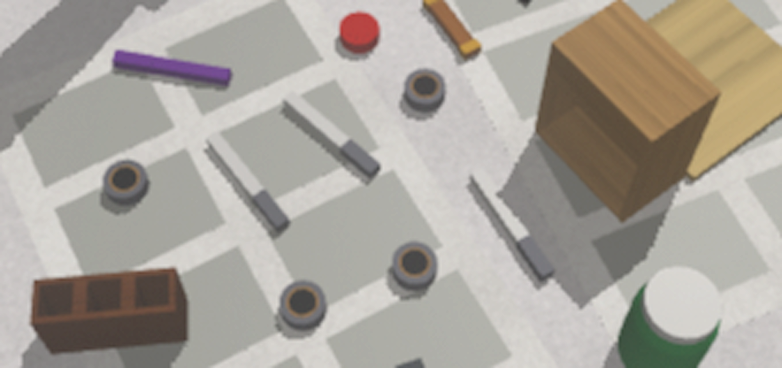

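The crop confirms four grey rolls with brown cores and three white, grey-capped pens. The red disc and the purple bar are the look-alikes, and I'll leave both alone. The sizes and heights match what was given. I'll tip the box first, with the gripper closed.

carry_out(plan=[[[0, 0, 0], [0, 0, 0.0194]], [[0, 0, 0], [0, 0, 0.0194]], [[0.265, -0.329, 0], [0, 0, 0]], [[0.265, -0.329, 0], [0, 0, 0]], [[0.265, -0.329, 0], [0, 0, 0]], [[0.265, -0.329, 0], [0, 0, 0]], [[0.265, -0.329, 0], [0, 0, 0]], [[0.265, -0.329, 0], [0, 0, 0]], [[0.265, -0.329, 0], [0, 0, 0]], [[0.265, -0.329, 0], [0, 0, 0]], [[0.265, -0.329, 0], [0, 0, 0]], [[0.265, -0.329, 0], [0, 0, 0]], [[0.265, -0.329, 0], [0, 0, 0]], [[0.265, -0.329, 0], [0, 0, 0]], [[0.265, -0.329, 0], [0, 0, 0]], [[0.265, -0.329, 0], [0, 0, 0]], [[0.265, -0.329, 0], [0, 0, 0]], [[0.265, -0.329, 0], [0, 0, 0]], [[0.265, -0.329, 0], [0, 0, 0]], [[0.265, -0.329, 0], [0, 0, 0]]], hand=1, squeeze=30)

```text
time: 1.92
eef_pos: [0.5411, -0.0851, 0.2534]
tcp_rot: [[0.982, 0.188, 0.0], [0.188, -0.982, -0.0], [0.0, 0.0, -1.0]]
wrist_force: [0.4, -0.2, -0.6]
width: 0.004
finger_force: 0.0
```

carry_out(plan=[[[0.265, -0.329, 0], [0, 0, 0]], [[0.265, -0.329, 0], [0, 0, 0]], [[0.265, -0.329, 0], [0, 0, 0]], [[0.265, -0.329, 0], [0, 0, 0]], [[0.265, -0.329, 0], [0, 0, 0]], [[0.265, -0.329, 0], [0, 0, 0]], [[0, 0, 0], [0, 0, 0]], [[0, 0, 0], [0, 0, 0]]])

```text
time: 2.58
eef_pos: [0.63, 0.0839, 0.2527]
tcp_rot: [[0.981, 0.192, -0.001], [0.192, -0.981, 0.001], [-0.0, -0.001, -1.0]]
wrist_force: [-0.7, -0.8, 0.6]
width: -0.001
finger_force: 0.0
```

```bash
cat >> h.py <<'E'
def to(x,y,z,yaw):
    "residual to a tool-down pose (m, deg yaw of tool x; half turn free): shifts in tool axes after the turn, and turn"
    s=observe(); R=np.array(s['tcp_rot']); p=np.array(s['eef_pos'])
    cur=np.degrees(np.arctan2(R[1,0],R[0,0])); d=(yaw-cur+90)%180-90; a=np.radians(cur+d)
    G=np.array([[np.cos(a),np.sin(a),0],[np.sin(a),-np.cos(a),0],[0,0,-1]])
    r=cv2.Rodrigues(R.T@G)[0].ravel(); t=G.T@(np.array([x,y,z])-p)
    print('t %.1f'%s['time'],'pos',np.round(p,4),'yaw %.1f q7 %.2f'%(cur,s['q'][6]),'w %.3f F %.1f'%(s['width'],s['finger_force']))
    print(' shift units',np.round(t/.075,3),' turn units',np.round(r/2/np.pi,4),'min rows',round(np.linalg.norm(t)/.0417,1),round(np.linalg.norm(r)/.125,1))
E
python3 - <<'E'
from h import *
to(.6296,.082,.172,10.8)
E
```

```text
t 2.6 pos [0.63   0.0839 0.2527] yaw 11.1 q7 -1.51 w -0.001 F 0.0
 shift units [-0.01   0.024  1.076]  turn units [-0.0002  0.0001  0.0008] min rows 1.9 0.0
```

carry_out(plan=[[[0, 0, 0.215], [0, 0, 0]], [[0, 0, 0.215], [0, 0, 0]], [[0, 0, 0.215], [0, 0, 0]], [[0, 0, 0.215], [0, 0, 0]], [[0, 0, 0.215], [0, 0, 0]], [[0, -0.1, 0], [0, 0, 0]], [[0, -0.1, 0], [0, 0, 0]], [[0, -0.06, 0], [0, 0, 0]], [[0, -0.06, 0], [0, 0, 0]], [[0, -0.06, 0], [0, 0, 0]], [[0, -0.06, -0.01], [0, 0, 0]], [[0, -0.06, -0.02], [0, 0, 0]], [[0, -0.06, -0.02], [0, 0, 0]], [[0, -0.06, -0.02], [0, 0, 0]], [[0, -0.06, -0.02], [0, 0, 0]], [[0, -0.06, -0.02], [0, 0, 0]], [[0, -0.06, -0.02], [0, 0, 0]], [[0, -0.06, -0.02], [0, 0, 0]], [[0, -0.06, -0.02], [0, 0, 0]]])

```text
time: 4.17
eef_pos: [0.6169, 0.1495, 0.1856]
tcp_rot: [[0.982, 0.188, 0.0], [0.188, -0.982, 0.0], [0.0, -0.0, -1.0]]
wrist_force: [-0.0, -0.4, -0.5]
width: 0.002
finger_force: 0.2
```

```bash
python3 - <<'E'
from h import *
shot('side','side1.png')
E
```

```text
(no output)
```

View pics/side1.png

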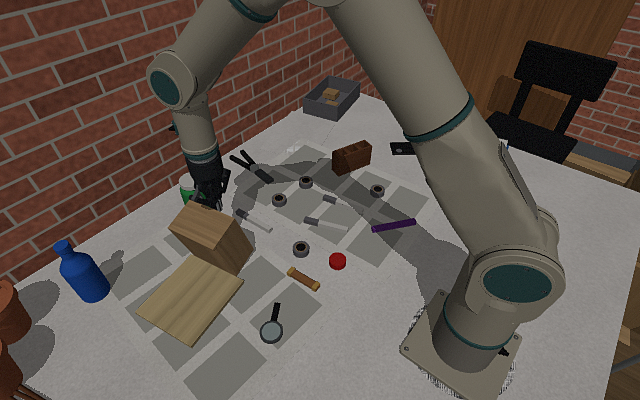

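The box, now at (210,235), is tipping over the board edge as intended, so I'll keep pushing.

carry_out(plan=[[[0, -0.06, -0.015], [0, 0, 0]], [[0, -0.06, -0.015], [0, 0, 0]], [[0, -0.06, -0.015], [0, 0, 0]], [[0, -0.06, -0.015], [0, 0, 0]], [[0, -0.06, 0], [0, 0, 0]], [[0, -0.06, 0], [0, 0, 0]], [[0, -0.06, 0], [0, 0, 0]], [[0, -0.06, 0], [0, 0, 0]], [[0, -0.06, 0], [0, 0, 0]], [[0, -0.06, 0], [0, 0, 0]], [[0, -0.06, 0], [0, 0, 0]], [[0, 0, 0], [0, 0, 0]], [[0, 0, 0], [0, 0, 0]], [[0, 0, 0], [0, 0, 0]], [[0, 0, 0], [0, 0, 0]], [[0, 0, 0], [0, 0, 0]], [[0, 0, 0], [0, 0, 0]]])

```text
time: 5.63
eef_pos: [0.6077, 0.1972, 0.1899]
tcp_rot: [[0.982, 0.187, 0.0], [0.187, -0.982, -0.0], [-0.0, 0.0, -1.0]]
wrist_force: [-0.3, 0.5, 0.7]
width: -0.0
finger_force: 0.0
```

```bash
python3 - <<'E'
from h import *
shot('side','side2.png')
E
```

```text
(no output)
```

View pics/side2.png

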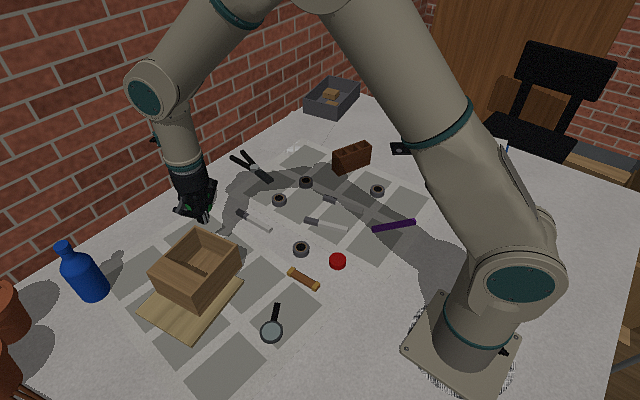

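The box now lies on its back on the board with its mouth up, around (195,262). Now I'll hover over the nearest roll and measure the rim.

carry_out(plan=[[[-0.2, 0.159, 0], [0, 0, 0]], [[-0.2, 0.159, 0], [0, 0, 0]], [[-0.2, 0.159, 0], [0, 0, 0]], [[-0.2, 0.159, 0], [0, 0, 0]], [[-0.2, 0.159, 0], [0, 0, 0]], [[-0.2, 0.159, 0], [0, 0, 0]], [[-0.2, 0.159, 0], [0, 0, 0]], [[-0.2, 0.159, 0], [0, 0, 0]], [[-0.2, 0.159, 0], [0, 0, 0]], [[-0.2, 0.159, 0.3], [0, 0, 0]], [[-0.2, 0.159, 0.3], [0, 0, 0]], [[-0.2, 0.159, 0.3], [0, 0, 0]], [[0, 0, 0.3], [0, 0, 0]], [[0, 0, 0], [0, 0, 0]]], hand=0.2)

```text
time: 6.85
eef_pos: [0.4551, 0.022, 0.0973]
tcp_rot: [[0.983, 0.186, -0.006], [0.186, -0.983, -0.001], [-0.006, -0.0, -1.0]]
wrist_force: [-0.9, 0.0, 0.5]
width: 0.8
finger_force: 0.0
```

```bash
cat >> h.py <<'E'
def rim():
    for n in('scene','side'):
        c,p,d=shot(n);P=cloud(c,d);ok=(d>0)&(np.abs(P[...,2]-.102)<.007)&(np.hypot(P[...,0]-.6,P[...,1]-.25)<.16)
        r=cv2.minAreaRect((P[ok][:,:2]*1000).astype(np.float32)); print('rim',n,r,np.median(P[ok][:,2]))
E
python3 - <<'E'
from h import *
to(.457,.0225,.021,10.8); clusters(); rim()
E
```

```text
t 6.8 pos [0.4551 0.022  0.0973] yaw 10.7 q7 -1.43 w 0.800 F 0.0
 shift units [ 0.026 -0.002  1.018]  turn units [-0.      0.001  -0.0002] min rows 1.8 0.1
scene table z -0.0006
5127 top z 0.033 rect c [ 285.2 -596.4] size [172.6 208.2] ang 0.9 bgr [136. 139. 141.]
337 top z 0.017 rect c [ 305.1 -217.9] size [135.5  19.3] ang 53.1 bgr [66. 44. 56.]
254 top z 0.011 rect c [374.  234.4] size [52.4 98.9] ang 46.5 bgr [94.5 93.5 86. ]
177 top z 0.021 rect c [353.2 -13.7] size [31.1 45.3] ang 60.3 bgr [ 41.  42. 120.]
1681 top z 0.011 rect c [ 452.6 -598.2] size [151.3  72.1] ang 40.3 bgr [41. 40. 41.]
1736 top z 0.247 rect c [476.2  13.5] size [73.6 38. ] ang 62.4 bgr [43. 43. 44.]
294 top z 0.021 rect c [ 421.  -313.5] size [44.  45.6] ang 77.7 bgr [51. 52. 53.]
356 top z 0.017 rect c [463.3 -94.3] size [134.9  17.7] ang 20.2 bgr [106. 108. 109.]
353 top z 0.017 rect c [ 474.8 -197.8] size [136.7  16. ] ang 11.6 bgr [119. 122. 122.]
2072 top z 0.080 rect c [ 566.4 -373.2] size [134.8  47.2] ang 69.0 bgr [37. 42. 50.]
3563 top z 0.102 rect c [600.9 242.9] size [142.7 138.6] ang 9.9 bgr [
[... 1372 characters left out ...]
.2 bgr [13. 22. 37.]
247 top z 0.018 rect c [640.6  26.5] size [136.2  18.5] ang 3.0 bgr [108. 109. 112.]
136 top z 0.023 rect c [642.  -80.7] size [32.9 48.2] ang 51.0 bgr [55.5 54.5 57. ]
139 top z 0.016 rect c [ 760.3 -140.7] size [27.  76.9] ang 81.6 bgr [49. 47. 44.]
257 top z 0.071 rect c [ 796.9 -631.5] size [ 22.6 113.2] ang 9.9 bgr [45. 43. 43.]
672 top z 0.121 rect c [790.9  91.3] size [54.2 17.7] ang 89.4 bgr [38. 76. 25.]
rim scene ((597.3013305664062, 261.8732604980469), (142.63226318359375, 175.30763244628906), 9.931077003479004) 0.10081128532926997
rim side ((593.9361572265625, 259.5227966308594), (142.7801513671875, 171.77609252929688), 10.346616744995117) 0.10259729209109025
```

carry_out(plan=[[[0.026, 0, 0.255], [0, 0, 0]], [[0, 0, 0.255], [0, 0, 0]], [[0, 0, 0.255], [0, 0, 0]], [[0, 0, 0.255], [0, 0, 0]], [[0, 0, 0], [0, 0, 0]]])

```text
time: 7.47
eef_pos: [0.4606, 0.026, 0.0399]
tcp_rot: [[0.982, 0.187, -0.011], [0.188, -0.982, 0.004], [-0.01, -0.006, -1.0]]
wrist_force: [-0.1, -0.1, 0.0]
width: 0.802
finger_force: 0.0
```

carry_out(plan=[[[0, 0, 0], [0, 0, 0]], [[0, 0, 0], [0, 0, 0]], [[0, 0, 0], [0, 0, 0]], [[0, 0, 0], [0, 0, 0]], [[0, 0, 0], [0, 0, 0]], [[0, 0, -0.4], [0, 0, 0]], [[0, 0, -0.4], [0, 0, 0]], [[0, 0, -0.4], [0, 0, 0]], [[0, 0, -0.4], [0, 0, 0]], [[0, 0, -0.4], [0, 0, 0]]], hand=1, squeeze=40)

```text
time: 8.3
eef_pos: [0.4612, 0.0239, 0.192]
tcp_rot: [[0.982, 0.187, -0.011], [0.187, -0.982, 0.003], [-0.011, -0.005, -1.0]]
wrist_force: [0.5, 0.2, 0.4]
width: -0.003
finger_force: 0.0
```

```bash
python3 - <<'E'
from h import *
to(.5705,.2313,.080,10.8)
E
```

```text
t 8.3 pos [0.4612 0.0239 0.192 ] yaw 10.8 q7 -1.18 w -0.003 F 0.0
 shift units [ 1.949 -2.443  1.494]  turn units [-0.0008  0.0017 -0.0001] min rows 6.2 0.1
```

```bash
python3 - <<'E'
from h import *
s=observe(); print(np.round(s['q'],2)); to(.457,.0225,.1,10.8)
E
```

```text
[-0.37  0.49  0.36  2.09 -0.3   0.62 -1.18]
t 8.3 pos [0.4612 0.0239 0.192 ] yaw 10.8 q7 -1.18 w -0.003 F 0.0
 shift units [-0.059  0.008  1.227]  turn units [-0.0008  0.0017 -0.0001] min rows 2.2 0.1
```

carry_out(plan=[[[-0.06, 0, 0.4], [0, 0.0017, 0]], [[0, 0, 0.4], [0, 0, 0]], [[0, 0, 0.4], [0, 0, 0]], [[0, 0, 0.1], [0, 0, 0]], [[0, 0, 0], [0, 0, 0]], [[0, 0, 0], [0, 0, 0]]], hand=0.2)

```text
time: 8.8
eef_pos: [0.4569, 0.0237, 0.0932]
tcp_rot: [[0.982, 0.187, -0.001], [0.187, -0.982, 0.006], [-0.0, -0.006, -1.0]]
wrist_force: [0.2, 0.3, 1.3]
width: 0.799
finger_force: 0.0
```

```bash
python3 - <<'E'
from h import *
s=observe(); print(np.round(s['q'],2)); to(.457,.0225,.021,10.8)
E
```

```text
[-0.26  0.66  0.22  2.18 -0.42  0.35 -1.07]
t 8.8 pos [0.4569 0.0237 0.0932] yaw 10.8 q7 -1.07 w 0.799 F 0.0
 shift units [-0.002  0.015  0.962]  turn units [-0.0009  0.     -0.0001] min rows 1.7 0.0
```

q6 is close to its lower limit here, so the arm can't get down to the roll. Leaning the fingers back towards the base will free it.

```bash
cat >> h.py <<'E'
def to(x,y,z,yaw,tilt=0):
    "residual to a pose: yaw of tool x (deg, half turn free), then tilt about tool y; shifts in tool axes after the turn"
    s=observe(); R=np.array(s['tcp_rot']); p=np.array(s['eef_pos'])
    cur=np.degrees(np.arctan2(-R[0,1],R[1,1]))+180; cur=(cur+180)%360-180
    if abs(yaw)<900: d=(yaw-cur+90)%180-90
    a=np.radians(cur+d)
    G=np.array([[np.cos(a),np.sin(a),0],[np.sin(a),-np.cos(a),0],[0,0,-1]])@cv2.Rodrigues(np.array([0,np.radians(tilt),0]))[0]
    r=cv2.Rodrigues(R.T@G)[0].ravel(); t=G.T@(np.array([x,y,z])-p); w=G.T@np.array([0,0,-1])
    print('t %.1f'%s['time'],'pos',np.round(p,4),'yaw %.1f'%cur,'q',np.round(s['q'],2),'w %.3f F %.1f'%(s['width'],s['finger_force']))
    print(' shift units',np.round(t/.075,3),' turn units',np.round(r/2/np.pi,4),'down axis',np.round(w,3),'min rows',round(np.linalg.norm(t)/.0417,1),round(np.linalg.norm(r)/.125,1))
E
python3 - <<'E'
from h import *
to(.457,.0225,.021,10.8,-12)
E
```

```text
t 8.8 pos [0.4569 0.0237 0.0932] yaw 10.8 q [-0.26  0.66  0.22  2.18 -0.42  0.35 -1.07] w 0.799 F 0.0
 shift units [0.198 0.015 0.942]  turn units [-0.0009 -0.0333 -0.    ] down axis [0.208 0.    0.978] min rows 1.7 1.7
```

carry_out(plan=[[[0, 0, 0], [0, -0.0166, 0]], [[0, 0, 0], [0, -0.0166, 0]], [[0.05, 0, 0.235], [0, 0, 0]], [[0.05, 0, 0.235], [0, 0, 0]], [[0.05, 0, 0.235], [0, 0, 0]], [[0.05, 0, 0.235], [0, 0, 0]], [[0, 0, 0], [0, 0, 0]]])

```text
time: 9.38
eef_pos: [0.4565, 0.0245, 0.0199]
tcp_rot: [[0.96, 0.188, -0.206], [0.185, -0.982, -0.034], [-0.209, -0.006, -0.978]]
wrist_force: [-0.1, 0.1, 0.1]
width: 0.799
finger_force: 0.0
```

```bash
python3 - <<'E'
from h import *
to(.457,.0225,.021,10.8,-12)
E
```

```text
t 9.4 pos [0.4565 0.0245 0.0199] yaw 10.8 q [-0.3   0.87  0.27  2.02 -0.39  0.52 -1.11] w 0.799 F 0.0
 shift units [-0.002  0.028 -0.014]  turn units [-0.0009  0.0001  0.0002] down axis [0.208 0.    0.978] min rows 0.1 0.0
```

carry_out(plan=[[[0, 0, 0], [0, 0, 0]], [[0, 0, 0], [0, 0, 0]], [[0, 0, 0], [0, 0, 0]], [[0, 0, 0], [0, 0, 0]], [[0, 0, 0], [0, 0, 0]], [[-0.04, 0, -0.2], [0, 0, 0]], [[-0.08, 0, -0.39], [0, 0, 0]], [[-0.08, 0, -0.39], [0, 0, 0]], [[-0.08, 0, -0.39], [0, 0, 0]], [[-0.08, 0, -0.39], [0, 0, 0]], [[0, 0, 0], [0, 0, 0]]], hand=1, squeeze=40)

```text
time: 10.3
eef_pos: [0.4609, 0.0236, 0.1606]
tcp_rot: [[0.963, 0.187, -0.195], [0.184, -0.982, -0.032], [-0.198, -0.005, -0.98]]
wrist_force: [0.8, 0.3, -1.1]
width: 0.524
finger_force: 41.0
```

```bash
python3 - <<'E'
from h import *
to(.5705,.2313,.155,10.1,0)
E
```

```text
t 10.3 pos [0.4609 0.0236 0.1606] yaw 10.8 q [-0.38  0.63  0.4   1.97 -0.29  0.81 -1.19] w 0.524 F 41.0
 shift units [ 1.925 -2.471  0.074]  turn units [-0.0006  0.0317  0.0019] down axis [0. 0. 1.] min rows 5.6 1.6
```

carry_out(plan=[[[0, 0, 0], [0, 0.0158, 0]], [[0, 0, 0], [0, 0.0158, 0]], [[0.192, -0.247, 0], [0, 0, 0]], [[0.192, -0.247, 0], [0, 0, 0]], [[0.192, -0.247, 0], [0, 0, 0]], [[0.192, -0.247, 0], [0, 0, 0]], [[0.192, -0.247, 0], [0, 0, 0]], [[0.192, -0.247, 0], [0, 0, 0]], [[0.192, -0.247, 0], [0, 0, 0]], [[0.192, -0.247, 0], [0, 0, 0]], [[0.192, -0.247, 0], [0, 0, 0]], [[0.192, -0.247, 0], [0, 0, 0]], [[0, 0, 0.074], [0, 0, 0]], [[0, 0, 0], [0, 0, 0]]])

```text
time: 11.47
eef_pos: [0.5638, 0.2342, 0.1486]
tcp_rot: [[0.982, 0.19, -0.012], [0.19, -0.982, 0.004], [-0.011, -0.006, -1.0]]
wrist_force: [0.0, -0.6, -0.6]
width: 0.52
finger_force: 40.9
```

```bash
python3 - <<'E'
from h import *
to(.5705,.2313,.08,10.1,0)
E
```

```text
t 11.5 pos [0.5638 0.2342 0.1486] yaw 10.9 q [-0.67  0.74  0.39  1.73 -0.39  0.77 -1.47] w 0.520 F 40.9
 shift units [0.081 0.054 0.914]  turn units [-0.0009  0.0018  0.0024] down axis [0. 0. 1.] min rows 1.7 0.2
```

carry_out(plan=[[[0.08, 0.054, 0], [0, 0.0018, 0]], [[0, 0, 0.23], [0, 0, 0]], [[0, 0, 0.23], [0, 0, 0]], [[0, 0, 0.23], [0, 0, 0]], [[0, 0, 0.23], [0, 0, 0]], [[0, 0, 0], [0, 0, 0]], [[0, 0, 0], [0, 0, 0]]])

```text
time: 12.05
eef_pos: [0.5708, 0.2286, 0.0801]
tcp_rot: [[0.983, 0.185, -0.001], [0.185, -0.983, 0.005], [-0.0, -0.005, -1.0]]
wrist_force: [0.5, 0.7, -0.8]
width: 0.518
finger_force: 41.0
```

carry_out(plan=[[[0, 0, 0], [0, 0, 0]], [[0, 0, 0], [0, 0, 0]], [[0, 0, 0], [0, 0, 0]], [[0, 0, -0.4], [0, 0, 0]], [[0, 0, -0.4], [0, 0, 0]], [[0, 0, -0.4], [0, 0, 0]], [[0, 0, 0], [0, 0, 0]]], hand=0.28)

```text
time: 12.63
eef_pos: [0.5751, 0.2306, 0.1769]
tcp_rot: [[0.982, 0.187, 0.011], [0.187, -0.982, 0.01], [0.012, -0.008, -1.0]]
wrist_force: [1.6, -1.2, 1.1]
width: 0.72
finger_force: 0.0
```

```bash
python3 - <<'E'
from h import *
to(.641,-.084,.12,10.8)
E
```

```text
t 12.6 pos [0.5751 0.2306 0.1769] yaw 10.8 q [-0.67  0.7   0.41  1.7  -0.37  0.8  -1.47] w 0.720 F 0.0
 shift units [0.077 4.284 0.759]  turn units [-0.0012 -0.002  -0.    ] down axis [0. 0. 1.] min rows 7.8 0.1
```

carry_out(plan=[[[0, 0, 0], [-0.001, -0.002, 0]], [[0.007, 0.357, 0], [0, 0, 0]], [[0.007, 0.357, 0], [0, 0, 0]], [[0.007, 0.357, 0], [0, 0, 0]], [[0.007, 0.357, 0], [0, 0, 0]], [[0.007, 0.357, 0], [0, 0, 0]], [[0.007, 0.357, 0], [0, 0, 0]], [[0.007, 0.357, 0], [0, 0, 0]], [[0.007, 0.357, 0], [0, 0, 0]], [[0.007, 0.357, 0], [0, 0, 0]], [[0.007, 0.357, 0.19], [0, 0, 0]], [[0.007, 0.357, 0.19], [0, 0, 0]], [[0.007, 0.357, 0.19], [0, 0, 0]], [[0, 0, 0.19], [0, 0, 0]], [[0, 0, 0], [0, 0, 0]]], hand=0.15)

```text
time: 13.88
eef_pos: [0.6341, -0.0868, 0.1096]
tcp_rot: [[0.983, 0.184, -0.018], [0.184, -0.983, -0.003], [-0.019, -0.001, -1.0]]
wrist_force: [-0.5, 1.5, -0.8]
width: 0.85
finger_force: 0.0
```

```bash
cat >> h.py <<'E'
def low(zlo=.014,zhi=.03,names=('scene','side')):
    "grey/white low things: compact listing"
    import io,contextlib
    b=io.StringIO()
    with contextlib.redirect_stdout(b): clusters(names)
    for l in b.getvalue().splitlines():
        if l.startswith(('scene','side')): print(l); continue
        z=float(l.split('top z ')[1].split()[0])
        if zlo<=z<=zhi: print(l)
E
python3 - <<'E'
from h import *
to(.641,-.084,.021,10.8); low()
c,p,d=shot('scene');P=cloud(c,d);q=P[(d>0)&(P[...,2]>.025)&(P[...,2]<.06)&(np.hypot(P[...,0]-.5705,P[...,1]-.2313)<.05)];print('in box',len(q),q.mean(0) if len(q) else 0)
E
```

```text
t 13.9 pos [ 0.6341 -0.0868  0.1096] yaw 10.6 q [-0.11  0.82  0.34  1.65 -0.36  0.75 -0.98] w 0.850 F 0.0
 shift units [ 0.097 -0.02   1.181]  turn units [-0.0001  0.003  -0.0006] down axis [0. 0. 1.] min rows 2.1 0.2
scene table z -0.0007
345 top z 0.017 rect c [ 304.5 -217.8] size [135.3  19. ] ang 52.5 bgr [66. 43. 56.]
125 top z 0.022 rect c [352.3 -18. ] size [21.1 46.9] ang 64.5 bgr [ 38.  40. 118.]
296 top z 0.021 rect c [ 421.8 -313.3] size [45.1 45.4] ang 44.3 bgr [53. 54. 55.]
329 top z 0.017 rect c [463.7 -93.3] size [134.8  17.5] ang 19.6 bgr [113. 115. 117.]
352 top z 0.017 rect c [ 475.9 -197.8] size [136.6  16.3] ang 11.2 bgr [108. 110. 111.]
399 top z 0.017 rect c [643.8  28.3] size [135.9  17.4] ang 3.5 bgr [115. 115. 116.]
338 top z 0.021 rect c [ 630.7 -201.7] size [44.3 44.3] ang 39.9 bgr [63.  69.5 74. ]
400 top z 0.014 rect c [ 765.  -139.7] size [26.7 74.4] ang 81.4 bgr [64. 63. 61.]
side table z 0.0019
290 top z 0.019 rect c [ 299.6 -219.6] size [136.   19.8] ang 51.9 bgr [54. 17. 41.]
242 top z 0.023 rect c [352.   -8.7] size [44.9 45.6] ang 3.6 bgr [ 17.  18. 117.]
311 top z 0.017 rect c [387.4  91.8] size [93.1 23.4] ang 3.5 bgr [37. 64. 98.]
156 top z 0.023 rect c [ 416.1 -315.8] size [44.  44.4] ang 10.7 bgr [39. 38. 38.]
283 top z 0.018 rect c [458.9 -94.7] size [134.4  20. ] ang 19.2 bgr [114. 118. 120.]
253 top z 0.019 rect c [ 470.8 -198.6] size [135.   19.1] ang 11.2 bgr [110. 114. 117.]
248 top z 0.018 rect c [639.6  26.7] size [139.6  18.4] ang 3.5 bgr [108.  109.  111.5]
145 top z 0.023 rect c [ 628.6 -203.1] size [44.3 45.5] ang 64.6 bgr [57. 55. 56.]
in box 319 [0.56471317 0.23386025 0.03820534]
```

carry_out(plan=[[[0.097, -0.02, 0], [0, 0.003, 0]], [[0, 0, 0.235], [0, 0, 0]], [[0, 0, 0.235], [0, 0, 0]], [[0, 0, 0.235], [0, 0, 0]], [[0, 0, 0.235], [0, 0, 0]], [[0, 0, 0.235], [0, 0, 0]], [[0, 0, 0], [0, 0, 0]], [[0, 0, 0], [0, 0, 0]]])

```text
time: 14.7
eef_pos: [0.6446, -0.0806, 0.0253]
tcp_rot: [[0.982, 0.189, 0.007], [0.189, -0.982, 0.002], [0.007, -0.0, -1.0]]
wrist_force: [0.1, -0.6, -0.5]
width: 0.849
finger_force: 0.0
```

carry_out(plan=[[[0, 0, 0], [0, 0, 0]], [[0, 0, 0], [0, 0, 0]], [[0, 0, 0], [0, 0, 0]], [[0, 0, 0], [0, 0, 0]], [[0, 0, 0], [0, 0, 0]], [[0, 0, -0.2], [0, 0, 0]], [[0, 0, -0.4], [0, 0, 0]], [[0, 0, -0.4], [0, 0, 0]], [[0, 0, -0.4], [0, 0, 0]], [[0, 0, -0.4], [0, 0, 0]], [[0, 0, 0], [0, 0, 0]]], hand=1)

```text
time: 15.62
eef_pos: [0.6473, -0.0832, 0.1681]
tcp_rot: [[0.982, 0.187, 0.02], [0.187, -0.982, -0.001], [0.019, 0.005, -1.0]]
wrist_force: [1.5, -0.8, -0.4]
width: 0.52
finger_force: 40.9
```

```bash
python3 - <<'E'
from h import *
to(.6295,.2419,.155,10.1)
E
```

```text
t 15.6 pos [ 0.6473 -0.0832  0.1681] yaw 10.8 q [-0.13  0.75  0.37  1.62 -0.34  0.82 -1.  ] w 0.520 F 40.9
 shift units [ 0.527 -4.31   0.174]  turn units [ 0.0007 -0.003   0.0019] down axis [0. 0. 1.] min rows 7.8 0.2
```

carry_out(plan=[[[0, 0, 0], [0, -0.003, 0.002]], [[0.044, -0.359, 0], [0, 0, 0]], [[0.044, -0.359, 0], [0, 0, 0]], [[0.044, -0.359, 0], [0, 0, 0]], [[0.044, -0.359, 0], [0, 0, 0]], [[0.044, -0.359, 0], [0, 0, 0]], [[0.044, -0.359, 0], [0, 0, 0]], [[0.044, -0.359, 0], [0, 0, 0]], [[0.044, -0.359, 0], [0, 0, 0]], [[0.044, -0.359, 0], [0, 0, 0]], [[0.044, -0.359, 0], [0, 0, 0]], [[0.044, -0.359, 0], [0, 0, 0]], [[0.044, -0.359, 0], [0, 0, 0]], [[0, 0, 0], [0, 0, 0]], [[0, 0, 0], [0, 0, 0]]])

```text
time: 16.87
eef_pos: [0.6251, 0.2459, 0.1599]
tcp_rot: [[0.984, 0.179, -0.011], [0.179, -0.984, -0.001], [-0.011, -0.001, -1.0]]
wrist_force: [-0.4, -0.7, -1.4]
width: 0.52
finger_force: 40.9
```

```bash
python3 - <<'E'
from h import *
to(.6295,.2419,.08,10.1)
E
```

```text
t 16.9 pos [0.6251 0.2459 0.1599] yaw 10.3 q [-0.64  0.8   0.41  1.53 -0.38  0.9  -1.49] w 0.520 F 40.9
 shift units [0.049 0.063 1.066]  turn units [-0.0001  0.0018  0.0006] down axis [0. 0. 1.] min rows 1.9 0.1
```

carry_out(plan=[[[0.049, 0.063, 0], [0, 0.0018, 0]], [[0, 0, 0.267], [0, 0, 0]], [[0, 0, 0.267], [0, 0, 0]], [[0, 0, 0.267], [0, 0, 0]], [[0, 0, 0.267], [0, 0, 0]], [[0, 0, 0], [0, 0, 0]], [[0, 0, 0], [0, 0, 0]]])

```text
time: 17.45
eef_pos: [0.6303, 0.2369, 0.0792]
tcp_rot: [[0.985, 0.173, -0.001], [0.173, -0.985, -0.002], [-0.001, 0.002, -1.0]]
wrist_force: [0.2, 0.7, 0.2]
width: 0.518
finger_force: 43.8
```

carry_out(plan=[[[0, 0, 0], [0, 0, 0]], [[0, 0, 0], [0, 0, 0]], [[0, 0, 0], [0, 0, 0]], [[0, 0, -0.4], [0, 0, 0]], [[0, 0, -0.4], [0, 0, 0]], [[0, 0, -0.4], [0, 0, 0]], [[0, 0, 0], [0, 0, 0]]], hand=0.28)

```text
time: 18.03
eef_pos: [0.6346, 0.2397, 0.1769]
tcp_rot: [[0.985, 0.175, 0.012], [0.175, -0.985, 0.003], [0.012, -0.001, -1.0]]
wrist_force: [1.4, -0.0, 0.8]
width: 0.719
finger_force: 0.0
```

```bash
python3 - <<'E'
from h import *
to(.6285,-.2024,.11,10.1)
E
```

```text
t 18.0 pos [0.6346 0.2397 0.1769] yaw 10.1 q [-0.64  0.78  0.42  1.52 -0.37  0.9  -1.49] w 0.719 F 0.0
 shift units [-1.113  5.789  0.892]  turn units [-0.0002 -0.0019 -0.0001] down axis [0. 0. 1.] min rows 10.7 0.1
```

carry_out(plan=[[[0, 0, 0], [0, -0.002, 0]], [[-0.074, 0.386, 0], [0, 0, 0]], [[-0.074, 0.386, 0], [0, 0, 0]], [[-0.074, 0.386, 0], [0, 0, 0]], [[-0.074, 0.386, 0], [0, 0, 0]], [[-0.074, 0.386, 0], [0, 0, 0]], [[-0.074, 0.386, 0], [0, 0, 0]], [[-0.074, 0.386, 0], [0, 0, 0]], [[-0.074, 0.386, 0], [0, 0, 0]], [[-0.074, 0.386, 0], [0, 0, 0]], [[-0.074, 0.386, 0], [0, 0, 0]], [[-0.074, 0.386, 0], [0, 0, 0]], [[-0.074, 0.386, 0], [0, 0, 0]], [[-0.074, 0.386, 0.22], [0, 0, 0]], [[-0.074, 0.386, 0.22], [0, 0, 0]], [[-0.074, 0.386, 0.22], [0, 0, 0]], [[0, 0, 0.22], [0, 0, 0]], [[0, 0, 0], [0, 0, 0]], [[0, 0, 0], [0, 0, 0]]], hand=0.15)

```text
time: 19.62
eef_pos: [0.6224, -0.2022, 0.1031]
tcp_rot: [[0.984, 0.175, -0.016], [0.175, -0.985, -0.0], [-0.016, -0.002, -1.0]]
wrist_force: [1.0, 0.4, 0.6]
width: 0.852
finger_force: 0.0
```

```bash
python3 - <<'E'
from h import *
to(.6285,-.2024,.021,10.1); low(names=('scene',))
E
```

```text
t 19.6 pos [ 0.6224 -0.2022  0.1031] yaw 10.1 q [ 0.08  0.84  0.33  1.61 -0.35  0.76 -0.82] w 0.852 F 0.0
 shift units [0.079 0.017 1.095]  turn units [-0.0004  0.0025 -0.0001] down axis [0. 0. 1.] min rows 2.0 0.1
scene table z -0.0007
235 top z 0.017 rect c [ 291.7 -235.2] size [91.6 19. ] ang 52.2 bgr [62. 39. 52.]
237 top z 0.021 rect c [356.4  -8.4] size [42.3 45.9] ang 64.4 bgr [ 38.  39. 119.]
267 top z 0.016 rect c [392.8  92.4] size [93.6 24.4] ang 4.3 bgr [49. 71. 99.]
291 top z 0.022 rect c [ 421.7 -314.4] size [44.2 44.3] ang 64.6 bgr [49. 50. 51.]
93 top z 0.017 rect c [ 433.2 -206.7] size [49.  14.4] ang 9.4 bgr [123. 125. 127.]
206 top z 0.017 rect c [488.5 -83.8] size [83.  17.6] ang 19.0 bgr [79. 76. 76.]
403 top z 0.017 rect c [643.3  28.3] size [135.8  17.7] ang 3.0 bgr [115. 117. 118.]
402 top z 0.014 rect c [ 765.2 -139.8] size [26.4 73.1] ang 82.0 bgr [64. 63. 61.]
```

carry_out(plan=[[[0.079, 0.017, 0], [0, 0.0025, 0]], [[0, 0, 0.22], [0, 0, 0]], [[0, 0, 0.22], [0, 0, 0]], [[0, 0, 0.22], [0, 0, 0]], [[0, 0, 0.22], [0, 0, 0]], [[0, 0, 0.22], [0, 0, 0]], [[0, 0, 0], [0, 0, 0]], [[0, 0, 0], [0, 0, 0]]])

```text
time: 20.33
eef_pos: [0.6304, -0.2022, 0.0224]
tcp_rot: [[0.984, 0.177, 0.003], [0.177, -0.984, 0.001], [0.003, -0.0, -1.0]]
wrist_force: [0.6, 0.1, -0.5]
width: 0.853
finger_force: 0.0
```

carry_out(plan=[[[0, 0, 0], [0, 0, 0]], [[0, 0, 0], [0, 0, 0]], [[0, 0, 0], [0, 0, 0]], [[0, 0, 0], [0, 0, 0]], [[0, 0, 0], [0, 0, 0]], [[0, 0, -0.2], [0, 0, 0]], [[0, 0, -0.4], [0, 0, 0]], [[0, 0, -0.4], [0, 0, 0]], [[0, 0, -0.4], [0, 0, 0]], [[0, 0, -0.4], [0, 0, 0]], [[0, 0, 0], [0, 0, 0]]], hand=1)

```text
time: 21.25
eef_pos: [0.633, -0.2054, 0.1651]
tcp_rot: [[0.985, 0.175, 0.015], [0.175, -0.985, -0.004], [0.014, 0.007, -1.0]]
wrist_force: [1.2, -0.9, -0.6]
width: 0.519
finger_force: 40.9
```

```bash
python3 - <<'E'
from h import *
to(.6295,.2419,.165,10.1)
E
```

```text
t 21.2 pos [ 0.633  -0.2054  0.1651] yaw 10.1 q [ 0.07  0.77  0.36  1.57 -0.34  0.85 -0.84] w 0.519 F 40.9
 shift units [ 1.001e+00 -5.880e+00  1.000e-03]  turn units [ 0.0011 -0.0022 -0.0001] down axis [0. 0. 1.] min rows 10.7 0.1
```

carry_out(plan=[[[0, 0, 0], [0.001, -0.002, 0]], [[0.063, -0.368, 0], [0, 0, 0]], [[0.063, -0.368, 0], [0, 0, 0]], [[0.063, -0.368, 0], [0, 0, 0]], [[0.063, -0.368, 0], [0, 0, 0]], [[0.063, -0.368, 0], [0, 0, 0]], [[0.063, -0.368, 0], [0, 0, 0]], [[0.063, -0.368, 0], [0, 0, 0]], [[0.063, -0.368, 0], [0, 0, 0]], [[0.063, -0.368, 0], [0, 0, 0]], [[0.063, -0.368, 0], [0, 0, 0]], [[0.063, -0.368, 0], [0, 0, 0]], [[0.063, -0.368, 0], [0, 0, 0]], [[0.063, -0.368, 0], [0, 0, 0]], [[0.063, -0.368, 0], [0, 0, 0]], [[0.063, -0.368, 0], [0, 0, 0]], [[0.063, -0.368, 0], [0, 0, 0]], [[0, 0, 0], [0, 0, 0]], [[0, 0, 0], [0, 0, 0]]])

```text
time: 22.83
eef_pos: [0.625, 0.2473, 0.1574]
tcp_rot: [[0.984, 0.179, -0.014], [0.179, -0.984, 0.004], [-0.013, -0.006, -1.0]]
wrist_force: [0.1, -0.9, -0.4]
width: 0.523
finger_force: 41.0
```

```bash
python3 - <<'E'
from h import *
to(.6295,.2419,.085,10.1)
E
```

```text
t 22.8 pos [0.625  0.2473 0.1574] yaw 10.3 q [-0.64  0.81  0.41  1.53 -0.39  0.9  -1.48] w 0.523 F 41.0
 shift units [0.046 0.082 0.966]  turn units [-0.001   0.002   0.0006] down axis [0. 0. 1.] min rows 1.7 0.1
```

carry_out(plan=[[[0.046, 0.08, 0], [-0.001, 0.002, 0]], [[0, 0, 0.24], [0, 0, 0]], [[0, 0, 0.24], [0, 0, 0]], [[0, 0, 0.24], [0, 0, 0]], [[0, 0, 0.24], [0, 0, 0]], [[0, 0, 0], [0, 0, 0]], [[0, 0, 0], [0, 0, 0]]])

```text
time: 23.42
eef_pos: [0.6309, 0.2367, 0.086]
tcp_rot: [[0.985, 0.172, 0.001], [0.172, -0.985, -0.002], [0.001, 0.002, -1.0]]
wrist_force: [0.1, -0.2, 0.6]
width: 0.521
finger_force: 41.0
```

carry_out(plan=[[[0, 0, 0], [0, 0, 0]], [[0, 0, 0], [0, 0, 0]], [[0, 0, 0], [0, 0, 0]], [[0, 0, -0.4], [0, 0, 0]], [[0, 0, -0.4], [0, 0, 0]], [[0, 0, -0.4], [0, 0, 0]], [[0, 0, 0], [0, 0, 0]]], hand=0.28)

```text
time: 24.0
eef_pos: [0.6352, 0.24, 0.1844]
tcp_rot: [[0.984, 0.175, 0.015], [0.175, -0.985, 0.004], [0.015, -0.001, -1.0]]
wrist_force: [1.5, 0.2, 0.3]
width: 0.726
finger_force: 0.0
```

```bash
python3 - <<'E'
from h import *
to(.4195,-.3145,.18,10.1)
E
```

```text
t 24.0 pos [0.6352 0.24   0.1844] yaw 10.1 q [-0.64  0.77  0.43  1.52 -0.38  0.92 -1.49] w 0.726 F 0.0
 shift units [-4.128  6.774  0.059]  turn units [-0.0002 -0.0025 -0.0001] down axis [0. 0. 1.] min rows 14.3 0.1
```

carry_out(plan=[[[0, 0, 0], [0, -0.0025, 0]], [[-0.229, 0.376, 0], [0, 0, 0]], [[-0.229, 0.376, 0], [0, 0, 0]], [[-0.229, 0.376, 0], [0, 0, 0]], [[-0.229, 0.376, 0], [0, 0, 0]], [[-0.229, 0.376, 0], [0, 0, 0]], [[-0.229, 0.376, 0], [0, 0, 0]], [[-0.229, 0.376, 0], [0, 0, 0]], [[-0.229, 0.376, 0], [0, 0, 0]], [[-0.229, 0.376, 0], [0, 0, 0]], [[-0.229, 0.376, 0], [0, 0, 0]], [[-0.229, 0.376, 0], [0, 0, 0]], [[-0.229, 0.376, 0], [0, 0, 0]], [[-0.229, 0.376, 0], [0, 0, 0]], [[-0.229, 0.376, 0], [0, 0, 0]], [[-0.229, 0.376, 0], [0, 0, 0]], [[-0.229, 0.376, 0], [0, 0, 0]], [[-0.229, 0.376, 0], [0, 0, 0]], [[-0.229, 0.376, 0], [0, 0, 0]], [[0, 0, 0], [0, 0, 0]]], hand=0.15)

```text
time: 25.67
eef_pos: [0.4115, -0.3221, 0.1812]
tcp_rot: [[0.986, 0.165, -0.014], [0.165, -0.986, -0.008], [-0.015, 0.005, -1.0]]
wrist_force: [-0.1, -0.7, 0.6]
width: 0.847
finger_force: 0.0
```

carry_out(plan=[[[0, 0, 0.3], [0, 0, 0]], [[0, 0, 0.3], [0, 0, 0]], [[0, 0, 0.3], [0, 0, 0]], [[0, 0, 0], [0, 0, 0]]])

```text
time: 26.0
eef_pos: [0.4123, -0.3127, 0.1099]
tcp_rot: [[0.984, 0.175, -0.019], [0.175, -0.985, 0.002], [-0.018, -0.006, -1.0]]
wrist_force: [-0.7, 0.7, -0.2]
width: 0.85
finger_force: 0.0
```

```bash
python3 - <<'E'
from h import *
to(.4195,-.3145,.021,10.1,-8); low(names=('side',))
E
```

```text
t 26.0 pos [ 0.4123 -0.3127  0.1099] yaw 10.1 q [ 0.4   0.69  0.29  2.   -0.35  0.52 -0.46] w 0.850 F 0.0
 shift units [0.254 0.04  1.161]  turn units [-0.0009 -0.0193 -0.    ] down axis [0.139 0.    0.99 ] min rows 2.1 1.0
side table z 0.0019
288 top z 0.019 rect c [ 300.4 -218.9] size [134.7  18.6] ang 52.9 bgr [73. 22. 55.]
243 top z 0.023 rect c [353.1  -9.5] size [43.3 48.3] ang 35.4 bgr [ 16.  18. 115.]
310 top z 0.017 rect c [388.1  92.1] size [94.1 23.6] ang 4.6 bgr [37. 63. 95.]
287 top z 0.018 rect c [458.8 -95.2] size [134.4  20.2] ang 18.8 bgr [111. 115. 118.]
241 top z 0.018 rect c [ 496.4 -232.4] size [135.1  18.9] ang 12.7 bgr [107. 111. 113.]
255 top z 0.018 rect c [639.5  26. ] size [135.2  18.8] ang 2.7 bgr [104. 106. 109.]
141 top z 0.015 rect c [ 762. -141.] size [27.7 78.5] ang 81.0 bgr [47. 45. 43.]
```

The second pen was knocked aside and now sits near (0.498,-0.232). I'm noting that and carrying on with the roll.

carry_out(plan=[[[0, 0, 0], [0, -0.0193, 0]], [[0.09, 0.04, 0.232], [0, 0, 0]], [[0.04, 0, 0.232], [0, 0, 0]], [[0.04, 0, 0.232], [0, 0, 0]], [[0.04, 0, 0.232], [0, 0, 0]], [[0.04, 0, 0.232], [0, 0, 0]], [[0, 0, 0], [0, 0, 0]], [[0, 0, 0], [0, 0, 0]]])

```text
time: 26.72
eef_pos: [0.4221, -0.3165, 0.0253]
tcp_rot: [[0.976, 0.175, -0.132], [0.174, -0.985, -0.024], [-0.134, 0.0, -0.991]]
wrist_force: [-0.2, 0.3, 0.0]
width: 0.848
finger_force: 0.0
```

carry_out(plan=[[[0, 0, 0], [0, 0, 0]], [[0, 0, 0], [0, 0, 0]], [[0, 0, 0], [0, 0, 0]], [[0, 0, 0], [0, 0, 0]], [[0, 0, 0], [0, 0, 0]], [[-0.03, 0, -0.2], [0, 0, 0]], [[-0.05, 0, -0.4], [0, 0, 0]], [[-0.05, 0, -0.4], [0, 0, 0]], [[-0.05, 0, -0.4], [0, 0, 0]], [[-0.05, 0, -0.4], [0, 0, 0]], [[0, 0, 0], [0, 0, 0]]], hand=1)

```text
time: 27.63
eef_pos: [0.4254, -0.3188, 0.167]
tcp_rot: [[0.977, 0.175, -0.122], [0.172, -0.985, -0.03], [-0.126, 0.008, -0.992]]
wrist_force: [1.2, 0.0, 0.1]
width: 0.52
finger_force: 40.9
```

```bash
python3 - <<'E'
from h import *
to(.5705,.2313,.165,10.1)
E
```

```text
t 27.6 pos [ 0.4254 -0.3188  0.167 ] yaw 10.1 q [ 0.25  0.66  0.45  1.87 -0.25  0.76 -0.58] w 0.520 F 40.9
 shift units [ 3.191 -6.881  0.027]  turn units [ 0.0012  0.02   -0.0002] down axis [0. 0. 1.] min rows 13.6 1.0
```

carry_out(plan=[[[0, 0, 0], [0.001, 0.0195, 0]], [[0.188, -0.405, 0], [0, 0, 0]], [[0.188, -0.405, 0], [0, 0, 0]], [[0.188, -0.405, 0], [0, 0, 0]], [[0.188, -0.405, 0], [0, 0, 0]], [[0.188, -0.405, 0], [0, 0, 0]], [[0.188, -0.405, 0], [0, 0, 0]], [[0.188, -0.405, 0], [0, 0, 0]], [[0.188, -0.405, 0], [0, 0, 0]], [[0.188, -0.405, 0], [0, 0, 0]], [[0.188, -0.405, 0], [0, 0, 0]], [[0.188, -0.405, 0], [0, 0, 0]], [[0.188, -0.405, 0], [0, 0, 0]], [[0.188, -0.405, 0], [0, 0, 0]], [[0.188, -0.405, 0], [0, 0, 0]], [[0.188, -0.405, 0], [0, 0, 0]], [[0.188, -0.405, 0], [0, 0, 0]], [[0.188, -0.405, 0], [0, 0, 0]], [[0, 0, 0], [0, 0, 0]], [[0, 0, 0], [0, 0, 0]]])

```text
time: 29.3
eef_pos: [0.5684, 0.2368, 0.1611]
tcp_rot: [[0.984, 0.179, -0.012], [0.179, -0.984, 0.005], [-0.011, -0.007, -1.0]]
wrist_force: [-0.3, -1.6, -1.0]
width: 0.523
finger_force: 41.1
```

```bash
python3 - <<'E'
from h import *
to(.5705,.2313,.085,10.1)
E
```

```text
t 29.3 pos [0.5684 0.2368 0.1611] yaw 10.3 q [-0.7   0.74  0.45  1.7  -0.43  0.81 -1.44] w 0.523 F 41.1
 shift units [0.015 0.078 1.015]  turn units [-0.0011  0.0017  0.0006] down axis [0. 0. 1.] min rows 1.8 0.1
```

carry_out(plan=[[[0.015, 0.078, 0], [-0.001, 0.0017, 0]], [[0, 0, 0.25], [0, 0, 0]], [[0, 0, 0.25], [0, 0, 0]], [[0, 0, 0.25], [0, 0, 0]], [[0, 0, 0.25], [0, 0, 0]], [[0, 0, 0], [0, 0, 0]], [[0, 0, 0], [0, 0, 0]]])

```text
time: 29.88
eef_pos: [0.5704, 0.226, 0.0859]
tcp_rot: [[0.985, 0.172, -0.002], [0.172, -0.985, -0.002], [-0.002, 0.002, -1.0]]
wrist_force: [-0.3, -0.1, -0.2]
width: 0.518
finger_force: 41.1
```

carry_out(plan=[[[0, 0, 0], [0, 0, 0]], [[0, 0, 0], [0, 0, 0]], [[0, 0, 0], [0, 0, 0]], [[0, 0, -0.4], [0, 0, 0]], [[0, 0, -0.4], [0, 0, 0]], [[0, 0, -0.4], [0, 0, 0]], [[0, 0, -0.4], [0, 0, 0]], [[0, 0, 0], [0, 0, 0]]], hand=0.28)

```text
time: 30.55
eef_pos: [0.5748, 0.2291, 0.2131]
tcp_rot: [[0.985, 0.174, 0.011], [0.174, -0.985, 0.004], [0.011, -0.002, -1.0]]
wrist_force: [1.4, -0.7, 0.1]
width: 0.719
finger_force: 0.0
```

```bash
cat > kin.py <<'E'
import numpy as np, itertools
from scipy.optimize import least_squares
from scipy.spatial.transform import Rotation as Ro
D=[ # q, pos, yaw(deg), tilt(deg)
([1.072,.629,.038,1.518,-.027,.996,-.02],[.272,-.59,.252],24.8,0),
([-.37,.49,.36,2.09,-.3,.62,-1.18],[.4612,.0239,.192],10.8,.6),
([-.26,.66,.22,2.18,-.42,.35,-1.07],[.4569,.0237,.0932],10.8,0),
([-.3,.87,.27,2.02,-.39,.52,-1.11],[.4565,.0245,.0199],10.8,-12),
([-.38,.63,.40,1.97,-.29,.81,-1.19],[.4609,.0236,.1606],10.8,-11.3),
([-.67,.74,.39,1.73,-.39,.77,-1.47],[.5638,.2342,.1486],10.9,-.6),
([-.67,.70,.41,1.70,-.37,.80,-1.47],[.5751,.2306,.1769],10.8,.7),
([-.11,.82,.34,1.65,-.36,.75,-.98],[.6341,-.0868,.1096],10.6,-1),
([-.13,.75,.37,1.62,-.34,.82,-1.0],[.6473,-.0832,.1681],10.8,1.1),
([-.64,.78,.42,1.52,-.37,.90,-1.49],[.6346,.2397,.1769],10.1,.7),
([.08,.84,.33,1.61,-.35,.76,-.82],[.6224,-.2022,.1031],10.1,-.9),
([.40,.69,.29,2.0,-.35,.52,-.46],[.4123,-.3127,.1099],10.1,-1),
([.25,.66,.45,1.87,-.25,.76,-.58],[.4254,-.3188,.167],10.1,-7.1)]
def fk(q,p,s):
    d1,d2,d3,d4,a1,a2,a3,c=p
    y=lambda a:Ro.from_euler('y',a); z=lambda a:Ro.from_euler('z',a)
    R=z(s[0]*q[0]); P=np.array([0,0,d1]); R=R*y(q[1])*z(s[1]*q[2]); P=P+R.apply([a1,0,d2])
    R=R*y(q[3])*z(s[2]*q[4]); P=P+R.apply([a2,0,d3]); R=R*y(q[5]); P=P+R.apply([a3,0,0])
    R=R*z(s[3]*q[6]+c); P=P+R.apply([0,0,d4]); return P,R
def goal(yaw,tilt):
    a=np.radians(yaw); G=np.array([[np.cos(a),np.sin(a),0],[np.sin(a),-np.cos(a),0],[0,0,-1]])
    return Ro.from_matrix(G)*Ro.from_euler('y',tilt,degrees=True)
def res(p,s):
    o=[]
    for q,P,yw,t in D:
        f,R=fk(q,p,s); o+=list(f-P)+list(.3*(goal(yw,t).inv()*R).as_rotvec())
    return np.array(o)
def fit():
    best=None
    for s in itertools.product((1,-1),repeat=4):
        for c in(0,1.57,3.14,-1.57):
            r=least_squares(res,[.3,.4,.4,.25,0,0,0,c],args=(s,))
            if best is None or r.cost<best[0]: best=(r.cost,s,r.x)
    return best
if __name__=='__main__':
    b=fit(); print(b[0],b[1],np.round(b[2],4)); r=res(b[2],b[1]).reshape(-1,6); print(np.round(np.abs(r).max(0),4)); np.save('kin.npy',np.r_[b[1],b[2]])
E
python3 kin.py; python3 - <<'E'
from h import *
c,p,d=shot('scene');P=cloud(c,d);b=(d>0)&(P[...,2]>.025)&(P[...,2]<.075)&(np.abs(P[...,0]-.6)<.05)&(np.abs(P[...,1]-.237)<.04);print('in box pts',b.sum(),'z pct',np.percentile(P[b][:,2],[10,50,90]))
cv2.imwrite('pics/box3.png',cv2.resize(p[120:300,340:540],None,fx=3,fy=3)); to(.6415,.027,.1,3.3)
rim()
E
```

```text
0.0009173301621966682 (-1, -1, -1, -1) [ 3.8430e-01  4.8930e-01  3.6930e-01  3.2400e-01  4.8000e-03  1.0000e-03
 -5.3800e-02  1.5728e+00]
[0.0265 0.0098 0.0122 0.0033 0.0058 0.0026]
in box pts 545 z pct [0.04393544 0.05464681 0.05749687]
t 30.6 pos [0.5734 0.229  0.2104] yaw 10.1 q [-0.72  0.67  0.49  1.67 -0.39  0.89 -1.47] w 0.715 F 0.0
 shift units [0.752 2.741 1.472]  turn units [-0.0003 -0.0012  0.0188] down axis [0. 0. 1.] min rows 5.8 0.9
rim scene ((597.3023681640625, 262.1515808105469), (142.04977416992188, 175.54803466796875), 10.47199535369873) 0.10068225443789003
rim side ((594.796630859375, 259.970703125), (143.82821655273438, 171.9573211669922), 10.576281547546387) 0.10266627098733028
```

View pics/box3.png

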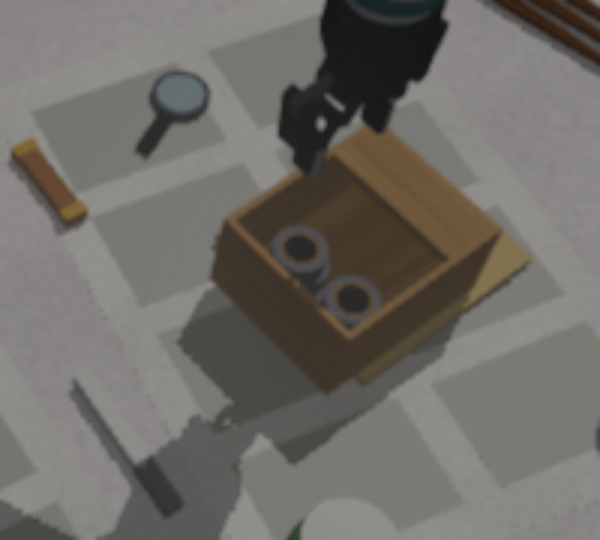

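All four rolls are in the box, stacked in two pairs at (300,245) and (352,297). For the pens I need to know which tilted poses are reachable, so I'll refine the kinematic fit and scan.

```bash
cat > kin2.py <<'E'
from kin import *
s=(-1,-1,-1,-1)
def fk(q,p,s=s):
    d1,d2,d3,d4,a1,b1,a2,b2,a3,b3,a4,b4,c=p
    y=lambda a:Ro.from_euler('y',a); z=lambda a:Ro.from_euler('z',a)
    R=z(s[0]*q[0]); P=np.array([0,0,d1]); R=R*y(q[1])*z(s[1]*q[2]); P=P+R.apply([a1,b1,d2])
    R=R*y(q[3]); P=P+R.apply([a2,b2,0]); R=R*z(s[2]*q[4]); P=P+R.apply([a4,b4,d3]); R=R*y(q[5]); P=P+R.apply([a3,b3,0])
    R=R*z(s[3]*q[6]+c); P=P+R.apply([0,0,d4]); return P,R
def res(p):
    o=[]
    for q,P,yw,t in D:
        f,R=fk(q,p); o+=list(f-P)+list(.3*(goal(yw,t).inv()*R).as_rotvec())
    return np.r_[o,np.array(p[4:12])*.02]
p=least_squares(res,[.38,.49,.37,.32]+[0]*8+[1.57]).x
lo=np.array([-3.06,-.37,-1.25,.18,-1.1,.23,-2.94])+.06; hi=np.array([3.06,2.12,1.32,2.47,4.24,1.98,2.94])-.06
def ik(P,G,seeds=25,q0=None,rng=np.random.default_rng(0)):
    best=None
    for k in range(seeds):
        x0=q0 if (k==0 and q0 is not None) else rng.uniform(lo,hi)
        f=lambda q:(lambda a:np.r_[(a[0]-P)*10,(G.inv()*a[1]).as_rotvec()*3])(fk(q,p))
        r=least_squares(f,np.clip(x0,lo+1e-3,hi-1e-3),bounds=(lo,hi),max_nfev=60)
        if best is None or r.cost<best[0]: best=(r.cost,r.x)
        if best[0]<1e-4: break
    return best
def pose(psi,tau): return goal(psi,-0)*Ro.from_euler('y',tau,degrees=True)  # tool x heading psi, z tilted tau toward psi
if __name__=='__main__':
    r=res(p)[:-8].reshape(-1,6); print(np.round(p,3)); print('max',np.round(np.abs(r).max(0),4))
    print('place (well centre .564,-.3735, z .15)')
    for tau in(45,60,70,80):
        o=[]
        for psi in range(-180,180,30):
            b=ik(np.array([.564,-.3735,.15]),pose(psi,tau),10); o.append((psi,np.round(b[1],1).tolist()) if b[0]<1e-3 else (psi,None))
        print(tau,[x for x in o if x[1]])
    print('grasp')
    for n,x,yy,a in(('P1',.461,-.0945,20),('P2',.498,-.232,12),('P3',.6415,.027,3.3)):
        for g in(10,20,30,45):
            h=np.radians(a+180); u=-.035*np.array([np.cos(h),np.sin(h)])
            b=ik(np.array([x+u[0],yy+u[1],.027]),pose(a+180,g),10); b2=ik(np.array([x+u[0],yy+u[1],.027]),pose(a,-g),10); print(n,g,'%.5f %.5f'%(b[0],b2[0]),np.round(b[1],1),np.round(b2[1],1))
E
python3 kin2.py
```

```text
[ 3.270e-01  5.600e-01  3.770e-01  3.190e-01  9.000e-03 -1.300e-02
 -1.000e-03 -1.300e-02  0.000e+00 -1.000e-03  2.000e-03 -1.000e-03
  1.573e+00]
max [0.0041 0.0035 0.0031 0.0033 0.0058 0.0026]
place (well centre .564,-.3735, z .15)
45 [(-180, [0.3, 1.2, 0.4, 0.8, 0.0, 1.9, 2.1]), (-150, [0.3, 1.1, 0.0, 1.1, 0.5, 1.6, 2.2]), (-120, [0.1, 0.9, 0.2, 1.5, 0.7, 1.1, 2.4]), (-90, [-0.3, 1.1, 1.0, 1.9, -0.3, 0.3, -2.6]), (-60, [0.0, 0.8, 0.5, 2.1, 2.6, 0.4, 1.3]), (-30, [0.5, 0.7, 0.1, 2.2, 3.3, 0.6, 1.4]), (0, [1.5, 1.0, -1.1, 2.1, 2.2, 0.4, -2.8]), (30, [1.5, 1.1, -1.1, 1.8, 0.3, 0.4, -0.4]), (60, [1.2, 1.0, -0.7, 1.4, -0.2, 1.0, 0.4]), (90, [1.1, 1.2, -1.0, 1.0, 0.2, 1.6, 0.4]), (120, [0.8, 1.2, -0.3, 0.7, -0.1, 1.9, 1.1])]
60 [(-150, [0.4, 1.2, -0.3, 1.0, 0.9, 1.9, 2.1]), (-120, [0.3, 1.0, -0.2, 1.5, 1.1, 1.5, 2.1]), (-90, [0.5, 1.0, -0.6, 1.9, 1.7, 1.5, 2.0]), (-60, [0.7, 0.9, -0.6, 2.3, 2.2, 1.4, 2.0]), (-30, [0.0, 1.1, 0.9, 2.4, 3.5, 1.3, 0.8]), (0, [0.6, 0.9, 0.5, 2.2, 4.1, 1.3, 1.3]), (30, [1.5, 1.1, -0.9, 1.8, -0.7, 0.5, 0.6]), (60, [1.1, 1.1, -0.4, 1.3, -0.7, 1.3, 0.7]), (90, [
[... 1222 characters left out ...]
.1 -1.1  1.7  1.1  1.2 -2. ]
P2 20 0.00000 0.00000 [ 0.3  1.  -0.1  1.6  0.3  0.9  1.8] [ 0.3  1.  -0.1  1.6  0.3  0.9 -1.3]
P2 30 0.00000 0.00000 [ 0.6  1.1 -0.7  1.5  0.8  1.4  1.4] [-0.1  1.2  0.6  1.5 -0.3  1.1 -0.8]
P2 45 0.00003 0.00002 [ 0.6  1.4 -1.   1.2  1.   1.9  1.3] [ 0.4  1.2 -0.4  1.2  0.6  1.6 -1.5]
P3 10 0.00001 0.00000 [-0.5  1.3  1.   1.4 -1.   1.3  2.3] [-0.4  1.1  0.7  1.4 -0.7  1.1 -1. ]
P3 20 0.00000 0.00000 [ 0.   1.1 -0.2  1.2  0.2  1.2  1.4] [-0.2  1.1  0.2  1.2 -0.2  1.2 -1.5]
P3 30 0.00000 0.00001 [ 0.   1.2 -0.3  1.   0.2  1.5  1.4] [-0.3  1.3  0.6  1.  -0.5  1.6 -1.3]
P3 45 0.00107 0.00107 [-0.1  1.4  0.1  0.6 -0.1  1.9  1.6] [-0.1  1.4  0.1  0.6 -0.1  1.9 -1.6]
```

The fit is good to about 4 mm. The plan is to grasp each pen with the tool leaning 20° inward, then place it with yaw 69 and the tool leaning 70° along the holder's row, filling the +y well first. The first pen is the one next to the box.

```bash
python3 - <<'E'
from h import *
to(.6825,.0295,.1165,3.2,-20)
E
```

```text
t 30.7 pos [0.5708 0.2287 0.2066] yaw 10.1 q [-0.72  0.68  0.49  1.68 -0.39  0.88 -1.47] w 0.715 F 0.0
 shift units [1.669 2.735 0.671]  turn units [ 0.0033 -0.0555  0.0189] down axis [0.342 0.    0.94 ] min rows 5.9 3.0
```

carry_out(plan=[[[0, 0, 0], [0.001, -0.0139, 0.0047]], [[0, 0, 0], [0.001, -0.0139, 0.0047]], [[0, 0, 0], [0.001, -0.0139, 0.0047]], [[0, 0, 0], [0.001, -0.0139, 0.0047]], [[0.139, 0.228, 0.056], [0, 0, 0]], [[0.139, 0.228, 0.056], [0, 0, 0]], [[0.139, 0.228, 0.056], [0, 0, 0]], [[0.139, 0.228, 0.056], [0, 0, 0]], [[0.139, 0.228, 0.056], [0, 0, 0]], [[0.139, 0.228, 0.056], [0, 0, 0]], [[0.139, 0.228, 0.056], [0, 0, 0]], [[0.139, 0.228, 0.056], [0, 0, 0]], [[0.139, 0.228, 0.056], [0, 0, 0]], [[0.139, 0.228, 0.056], [0, 0, 0]], [[0.139, 0.228, 0.056], [0, 0, 0]], [[0.139, 0.228, 0.056], [0, 0, 0]], [[0, 0, 0], [0, 0, 0]], [[0, 0, 0], [0, 0, 0]]], hand=0.45, squeeze=60)

```text
time: 32.2
eef_pos: [0.6811, 0.0279, 0.1128]
tcp_rot: [[0.936, 0.053, -0.347], [0.05, -0.999, -0.015], [-0.347, -0.003, -0.938]]
wrist_force: [-1.3, -0.4, -0.0]
width: 0.55
finger_force: 0.0
```

```bash
python3 - <<'E'
from h import *
to(.6825,.0295,.0265,3.2,-20);low(names=('side',))
E
```

```text
t 32.2 pos [0.6811 0.0279 0.1128] yaw 3.0 q [-0.27  1.06  0.47  1.14 -0.38  1.38 -1.33] w 0.550 F 0.0
 shift units [ 0.412 -0.02   1.075]  turn units [-0.0006  0.0009 -0.0003] down axis [0.342 0.    0.94 ] min rows 2.1 0.1
side table z 0.0019
280 top z 0.019 rect c [ 302.3 -216.5] size [128.1  18.3] ang 52.5 bgr [55. 17. 41.]
241 top z 0.023 rect c [352.5  -9.8] size [45.5 46.2] ang 13.4 bgr [ 17.  19. 117.]
312 top z 0.018 rect c [387.5  91.2] size [93.3 23.8] ang 3.4 bgr [37. 64. 97.]
293 top z 0.018 rect c [458.2 -94.7] size [133.8  18.9] ang 19.4 bgr [113. 117. 120.]
243 top z 0.018 rect c [ 496.4 -232.7] size [135.1  20.7] ang 12.0 bgr [79. 81. 84.]
138 top z 0.016 rect c [ 760.9 -142.1] size [27.6 76.3] ang 82.7 bgr [49.  46.  44.5]
```

Descend slowly, check the height, then close.

carry_out(plan=[[[0.068, 0, 0.178], [0, 0, 0]], [[0.068, 0, 0.178], [0, 0, 0]], [[0.068, 0, 0.178], [0, 0, 0]], [[0.068, 0, 0.178], [0, 0, 0]], [[0.068, 0, 0.178], [0, 0, 0]], [[0.068, 0, 0.178], [0, 0, 0]], [[0, 0, 0], [0, 0, 0]], [[0, 0, 0], [0, 0, 0]]])

```text
time: 32.92
eef_pos: [0.6826, 0.0297, 0.0279]
tcp_rot: [[0.937, 0.055, -0.346], [0.053, -0.998, -0.016], [-0.346, -0.003, -0.938]]
wrist_force: [0.6, 0.5, 0.7]
width: 0.546
finger_force: 0.0
```

```bash
python3 - <<'E'
from h import *
to(.6825,.0295,.0265,3.2,-20)
E
```

```text
t 32.9 pos [0.6826 0.0297 0.0279] yaw 3.2 q [-0.27  1.16  0.44  1.16 -0.41  1.27 -1.32] w 0.546 F 0.0
 shift units [0.004 0.003 0.018]  turn units [-0.0005  0.0007  0.0001] down axis [0.342 0.    0.94 ] min rows 0.0 0.0
```

carry_out(plan=[[[0.005, 0, 0.018], [0, 0, 0]], [[0, 0, 0], [0, 0, 0]], [[0, 0, 0], [0, 0, 0]], [[0, 0, 0], [0, 0, 0]], [[0, 0, 0], [0, 0, 0]], [[0, 0, 0], [0, 0, 0]], [[0, 0, 0], [0, 0, 0]], [[-0.068, 0, -0.188], [0, 0, 0]], [[-0.137, 0, -0.376], [0, 0, 0]], [[-0.137, 0, -0.376], [0, 0, 0]], [[-0.137, 0, -0.376], [0, 0, 0]], [[-0.137, 0, -0.376], [0, 0, 0]], [[-0.137, 0, -0.376], [0, 0, 0]], [[-0.137, 0, -0.376], [0, 0, 0]], [[0, 0, 0], [0, 0, 0]], [[0, 0, 0], [0, 0, 0]]], hand=1, squeeze=60)

```text
time: 34.25
eef_pos: [0.6845, 0.0289, 0.2258]
tcp_rot: [[0.939, 0.055, -0.339], [0.053, -0.998, -0.016], [-0.34, -0.003, -0.941]]
wrist_force: [-0.2, 0.7, -1.9]
width: 0.15
finger_force: 59.3
```

```bash
cat > plan.py <<'E'
from kin2 import *
import h
def track(q,way,n=15):
    "local tracking of tool poses (pos,yaw,tilt) from q; worst residual and margins"
    P,R=fk(q,p); off=np.array(h.observe()['eef_pos'])-P
    for (P1,yw,t) in way:
        R1=goal(yw,t); rv=(R.inv()*R1).as_rotvec(); P1=np.array(P1)-off; w=0;m=9
        for k in range(1,n+1):
            Pk=P+(P1-P)*k/n; Rk=R*Ro.from_rotvec(rv*k/n); q0=q
            r=least_squares(lambda x:np.r_[(fk(x,p)[0]-Pk)*10,(Rk.inv()*fk(x,p)[1]).as_rotvec()*3,(x-q0)*.02],np.clip(q,lo+.001,hi-.001),bounds=(lo,hi))
            q=r.x; f=fk(q,p); w=max(w,np.linalg.norm(f[0]-Pk)); m=min(m,(q-lo).min(),(hi-q).min())
        P,R=P1,R1; print(yw,t,'worst err %.4f margin %.2f'%(w,m),np.round(q,2))
E
python3 - <<'E'
from plan import *
h.to(.5805,-.3318,.26,68.8,-20)
q=h.observe()['q']
track(q,[((.5805,-.3318,.26),68.8,-20),((.5805,-.3318,.26),68.8,70),((.5805,-.3318,.11),68.8,70)])
print('alt');track(q,[((.5805,-.3318,.26),50,-20),((.5805,-.3318,.26),50,70),((.5805,-.3318,.11),50,70)])
E
```

```text
t 34.2 pos [0.6845 0.0289 0.2258] yaw 3.2 q [-0.28  0.96  0.49  1.06 -0.35  1.56 -1.35] w 0.150 F 59.3
 shift units [-4.841  0.446  1.276]  turn units [-0.0626 -0.0007 -0.1712] down axis [0.342 0.    0.94 ] min rows 9.0 9.2
68.8 -20 worst err 0.0000 margin 0.38 [ 0.12  0.68  0.35  1.5   0.16  0.98 -0.07]
68.8 70 worst err 0.0000 margin 0.26 [ 1.03  1.04 -0.33  1.23 -0.78  1.57  0.7 ]
68.8 70 worst err 0.0000 margin 0.27 [ 1.02  1.24 -0.31  1.21 -0.74  1.47  0.84]
alt
50 -20 worst err 0.0000 margin 0.38 [ 0.11  0.75  0.41  1.39  0.06  1.14 -0.29]
50 70 worst err 0.0000 margin 0.05 [ 1.13  0.93 -0.35  1.55 -0.99  1.24  0.79]
50 70 worst err 0.0000 margin 0.06 [ 1.12  1.16 -0.34  1.53 -0.98  1.15  0.97]
```

carry_out(plan=[[[-0.016, 0, -0.043], [-0.0063, 0, -0.0171]], [[-0.016, 0, -0.043], [-0.0063, 0, -0.0171]], [[-0.016, 0, -0.043], [-0.0063, 0, -0.0171]], [[-0.016, 0, -0.043], [-0.0063, 0, -0.0171]], [[-0.016, 0, -0.043], [-0.0063, 0, -0.0171]], [[-0.016, 0, -0.043], [-0.0063, 0, -0.0171]], [[-0.016, 0, -0.043], [-0.0063, 0, -0.0171]], [[-0.016, 0, -0.043], [-0.0063, 0, -0.0171]], [[-0.016, 0, -0.043], [-0.0063, 0, -0.0171]], [[-0.016, 0, -0.043], [-0.0063, 0, -0.0171]], [[0, 0, 0], [0, 0, 0]], [[0, 0, 0], [0, 0, 0]]])

```text
time: 35.25
eef_pos: [0.6826, 0.0295, 0.2567]
tcp_rot: [[0.342, 0.931, -0.126], [0.875, -0.364, -0.318], [-0.342, -0.001, -0.94]]
wrist_force: [-0.1, -0.0, 0.3]
width: 0.145
finger_force: 59.3
```

carry_out(plan=[[[-0.335, 0.032, 0.122], [0, 0, 0]], [[-0.335, 0.032, 0.122], [0, 0, 0]], [[-0.335, 0.032, 0.122], [0, 0, 0]], [[-0.335, 0.032, 0.122], [0, 0, 0]], [[-0.335, 0.032, 0.122], [0, 0, 0]], [[-0.335, 0.032, 0.122], [0, 0, 0]], [[-0.335, 0.032, 0.122], [0, 0, 0]], [[-0.335, 0.032, 0.122], [0, 0, 0]], [[-0.335, 0.032, 0.122], [0, 0, 0]], [[-0.335, 0.032, 0.122], [0, 0, 0]], [[-0.335, 0.032, 0.122], [0, 0, 0]], [[-0.335, 0.032, 0.122], [0, 0, 0]], [[-0.335, 0.032, 0.122], [0, 0, 0]], [[-0.335, 0.032, 0.122], [0, 0, 0]], [[0, 0, 0], [0, 0, 0]], [[0, 0, 0], [0, 0, 0]]])

```text
time: 36.58
eef_pos: [0.5773, -0.3351, 0.2567]
tcp_rot: [[0.347, 0.929, -0.127], [0.873, -0.369, -0.319], [-0.343, -0.0, -0.939]]
wrist_force: [0.6, 0.3, -1.0]
width: 0.152
finger_force: 59.3
```

```bash
python3 - <<'E'
from h import *
to(.5805,-.3318,.26,68.8,70)
E
```

```text
t 36.6 pos [ 0.5773 -0.3351  0.2567] yaw 68.3 q [ 0.11  0.69  0.36  1.51  0.15  0.98 -0.07] w 0.152 F 59.3
 shift units [0.061 0.023 0.038]  turn units [ 0.0006  0.2502 -0.0014] down axis [-0.94   0.     0.342] min rows 0.1 12.6
```

Next, tilt 90° about tool y: 15 rows of 0.0167.

carry_out(plan=[[[0, 0, 0], [0, 0.0167, 0]], [[0, 0, 0], [0, 0.0167, 0]], [[0, 0, 0], [0, 0.0167, 0]], [[0, 0, 0], [0, 0.0167, 0]], [[0, 0, 0], [0, 0.0167, 0]], [[0, 0, 0], [0, 0.0167, 0]], [[0, 0, 0], [0, 0.0167, 0]], [[0, 0, 0], [0, 0.0167, 0]], [[0, 0, 0], [0, 0.0167, 0]], [[0, 0, 0], [0, 0.0167, 0]], [[0, 0, 0], [0, 0.0167, 0]], [[0, 0, 0], [0, 0.0167, 0]], [[0, 0, 0], [0, 0.0167, 0]], [[0, 0, 0], [0, 0.0167, 0]], [[0, 0, 0], [0, 0.0167, 0]], [[0, 0, 0], [0, 0, 0]], [[0, 0, 0], [0, 0, 0]]])

```text
time: 38.0
eef_pos: [0.579, -0.3322, 0.2546]
tcp_rot: [[0.126, 0.932, 0.34], [0.314, -0.363, 0.877], [0.941, -0.004, -0.338]]
wrist_force: [-0.0, 0.9, 0.7]
width: 0.149
finger_force: 59.4
```

```bash
cat >> h.py <<'E'
def pen(near,rad=.1,zr=(.09,.32),holder=((.5642,-.3738),68.8)):
    "bright, colourless points of a held pen near a world xy: axis line by PCA per camera, and where it meets z=.08"
    for n in('scene','side'):
        c,p,d=shot(n);P=cloud(c,d); hsv=cv2.cvtColor(p,cv2.COLOR_BGR2HSV)
        ok=(d>0)&(np.hypot(P[...,0]-near[0],P[...,1]-near[1])<rad)&(P[...,2]>zr[0])&(P[...,2]<zr[1])&(hsv[...,2]>62)&(hsv[...,1]<60)
        k,L,st,_=cv2.connectedComponentsWithStats(ok.astype(np.uint8))
        if k<2: print(n,'none'); continue
        i=1+np.argmax(st[1:,4]); q=P[L==i]; m=q.mean(0); v=np.linalg.svd(q-m,full_matrices=False)[2][0]; v*=-np.sign(v[2])
        t=(q-m)@v; print(n,len(q),'mean',np.round(m,4),'axis',np.round(v,3),'len %.3f'%np.ptp(t),'z %.3f..%.3f'%(q[:,2].min(),q[:,2].max()),'low end',np.round(m+v*t.max(),4))
E
python3 - <<'E'
from h import *
to(.5805,-.3318,.26,68.8,70); pen((.58,-.33))
_,p,_=shot('scene');cv2.imwrite('pics/p1.png',cv2.resize(p[150:380,100:400],None,fx=2.5,fy=2.5))
E
```

```text
t 38.0 pos [ 0.579  -0.3322  0.2546] yaw 68.7 q [ 1.03  1.07 -0.31  1.22 -0.78  1.57  0.71] w 0.149 F 59.4
 shift units [ 0.072  0.017 -0.013]  turn units [-0.     -0.0006 -0.0007] down axis [-0.94   0.     0.342] min rows 0.1 0.0
scene 227 mean [ 0.5941 -0.3121  0.1951] axis [-0.024  0.065 -0.998] len 0.111 z 0.141..0.251 low end [ 0.5928 -0.3086  0.1409]
side 168 mean [ 0.5832 -0.3077  0.1937] axis [ 0.014 -0.004 -1.   ] len 0.094 z 0.145..0.239 low end [ 0.5838 -0.3079  0.1452]
```

View pics/p1.png

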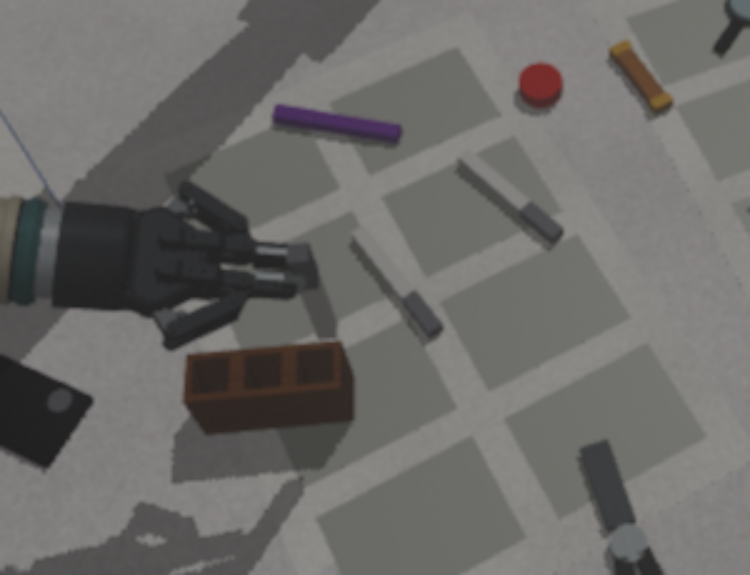

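The pen hangs vertical at (320,295) in the crop, close above the +y well at (318,365). The geometry and both cameras put its axis about 20 mm ahead of the TCP. Next I'll shift over the well and lower it.

```bash
python3 - <<'E'
from h import *
to(.5735,-.3505,.2546,68.8,70)
E
```

```text
t 38.1 pos [ 0.5806 -0.3311  0.2592] yaw 68.9 q [ 1.03  1.06 -0.31  1.22 -0.78  1.57  0.71] w 0.152 F 59.4
 shift units [-0.152  0.005 -0.237]  turn units [-0.     -0.0002  0.0006] down axis [-0.94   0.     0.342] min rows 0.5 0.0
```

carry_out(plan=[[[-0.05, 0, -0.08], [0, 0, 0]], [[-0.05, 0, -0.08], [0, 0, 0]], [[-0.05, 0, -0.08], [0, 0, 0]], [[0, 0, 0], [0, 0, 0]], [[0, 0, 0], [0, 0, 0]], [[-0.12, 0, 0.044], [0, 0, 0]], [[-0.12, 0, 0.044], [0, 0, 0]], [[-0.12, 0, 0.044], [0, 0, 0]], [[-0.12, 0, 0.044], [0, 0, 0]], [[0, 0, 0], [0, 0, 0]], [[0, 0, 0], [0, 0, 0]]])

```text
time: 39.07
eef_pos: [0.5717, -0.3509, 0.2132]
tcp_rot: [[0.123, 0.932, 0.34], [0.314, -0.362, 0.878], [0.941, -0.001, -0.338]]
wrist_force: [0.6, -0.3, -0.2]
width: 0.153
finger_force: 59.4
```

```bash
python3 - <<'E'
from h import *
to(.574,-.350,.13,68.8,70);pen((.58,-.33)); print(np.round(observe()['wrist_force'],1))
_,p,_=shot('scene');a=p[230:350,160:280];_,p,_=shot('side');b=p[100:220,300:420];cv2.imwrite('pics/p2.png',cv2.resize(np.hstack([a,b]),None,fx=3.2,fy=3.2))
E
```

```text
t 39.1 pos [ 0.5717 -0.3509  0.2132] yaw 68.8 q [ 1.05  1.13 -0.3   1.18 -0.75  1.58  0.75] w 0.153 F 59.4
 shift units [-1.035  0.024  0.401]  turn units [-0.     -0.0007 -0.0002] down axis [-0.94   0.     0.342] min rows 2.0 0.0
scene 219 mean [ 0.587  -0.3313  0.1575] axis [-0.012  0.108 -0.994] len 0.109 z 0.104..0.210 low end [ 0.5863 -0.3256  0.1049]
side 192 mean [ 0.5734 -0.3294  0.1638] axis [ 0.105  0.105 -0.989] len 0.132 z 0.102..0.230 low end [ 0.5799 -0.3229  0.1026]
[ 0.  -0.2  0.2]
```

View pics/p2.png

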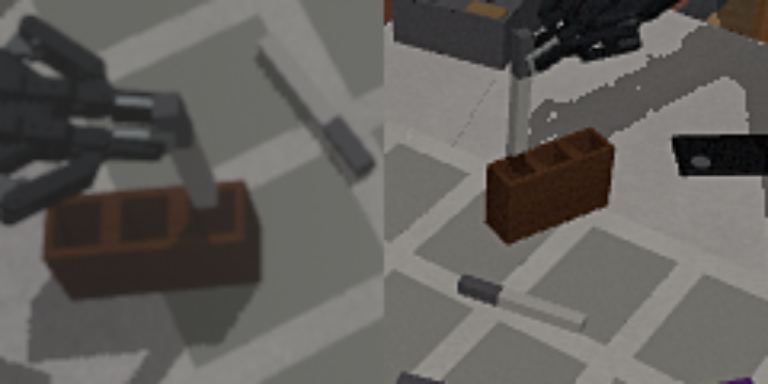

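The scene half shows the pen entering the +y well at (205,205). It leans about 6°, so I'll trim the tilt and then lower.

carry_out(plan=[[[0, 0, 0], [0, -0.014, 0]], [[0.013, 0, 0.035], [0, 0, 0]], [[0, 0, 0], [0, 0, 0]], [[-0.136, 0, 0.063], [0, 0, 0]], [[-0.136, 0, 0.063], [0, 0, 0]], [[0, 0, 0], [0, 0, 0]], [[0, 0, 0], [0, 0, 0]]])

```text
time: 39.85
eef_pos: [0.5721, -0.3485, 0.1894]
tcp_rot: [[0.154, 0.932, 0.328], [0.389, -0.362, 0.847], [0.908, -0.003, -0.418]]
wrist_force: [0.1, 0.5, 0.5]
width: 0.148
finger_force: 59.3
```

```bash
python3 - <<'E'
from h import *
to(.574,-.350,.13,68.8,65);pen((.58,-.33)); print(np.round(observe()['wrist_force'],1))
E
```

```text
t 39.9 pos [ 0.5721 -0.3485  0.1894] yaw 68.7 q [ 1.02  1.12 -0.27  1.21 -0.72  1.51  0.76] w 0.148 F 59.3
 shift units [-0.722  0.031  0.326]  turn units [-0.0001 -0.0007 -0.0005] down axis [-0.906  0.     0.423] min rows 1.4 0.0
scene 141 mean [ 0.5857 -0.3324  0.1317] axis [-0.034 -0.074 -0.997] len 0.091 z 0.091..0.182 low end [ 0.5843 -0.3354  0.0908]
side 161 mean [ 0.5717 -0.331   0.1462] axis [ 0.083  0.045 -0.996] len 0.118 z 0.091..0.207 low end [ 0.5763 -0.3285  0.0909]
[0.3 0.3 0.4]
```

carry_out(plan=[[[-0.142, 0.02, 0.066], [0, 0, 0]], [[-0.142, 0, 0.066], [0, 0, 0]], [[-0.142, 0, 0.066], [0, 0, 0]], [[-0.142, 0, 0.066], [0, 0, 0]], [[-0.142, 0, 0.066], [0, 0, 0]], [[0, 0, 0], [0, 0, 0]], [[0, 0, 0], [0, 0, 0]]])

```text
time: 40.53
eef_pos: [0.5741, -0.3488, 0.1318]
tcp_rot: [[0.153, 0.932, 0.328], [0.39, -0.362, 0.847], [0.908, -0.001, -0.419]]
wrist_force: [0.5, -0.3, -0.3]
width: 0.151
finger_force: 59.3
```

```bash
python3 - <<'E'
from h import *
to(.574,-.350,.13,68.8,65);pen((.58,-.33)); print(np.round(observe()['wrist_force'],1))
E
```

```text
t 40.5 pos [ 0.5741 -0.3488  0.1318] yaw 68.8 q [ 1.02  1.2  -0.27  1.19 -0.71  1.47  0.81] w 0.151 F 59.3
 shift units [-0.028  0.005 -0.004]  turn units [-0.     -0.0006 -0.0002] down axis [-0.906  0.     0.423] min rows 0.1 0.0
scene 93 mean [ 0.5746 -0.3324  0.1464] axis [-0.677 -0.644 -0.357] len 0.047 z 0.130..0.158 low end [ 0.5569 -0.3493  0.1371]
side 62 mean [ 0.5713 -0.3322  0.1188] axis [ 0.263  0.268 -0.927] len 0.069 z 0.091..0.151 low end [ 0.5794 -0.324   0.0905]
[-0.3  0.2 -0.3]
```

carry_out(plan=[[[0, 0, 0], [0, 0, 0]], [[0, 0, 0], [0, 0, 0]], [[0, 0, 0], [0, 0, 0]], [[0, 0, 0], [0, 0, 0]], [[0, 0, -0.1], [0, 0, 0]], [[0, 0, -0.2], [0, 0, 0]], [[0, 0, -0.3], [0, 0, 0]], [[0, 0, -0.3], [0, 0, 0]], [[0, 0, -0.3], [0, 0, 0]], [[0, 0, -0.3], [0, 0, 0]], [[0, 0, 0], [0, 0, 0]], [[0, 0, 0], [0, 0, 0]]], hand=0.6)

```text
time: 41.63
eef_pos: [0.5367, -0.4462, 0.1806]
tcp_rot: [[0.152, 0.931, 0.331], [0.393, -0.364, 0.844], [0.907, 0.002, -0.422]]
wrist_force: [0.4, 1.0, -0.8]
width: 0.397
finger_force: 0.0
```

```bash
python3 - <<'E'
from plan import *
h.pen((.58,-.33),.07); h.low(names=('side',))
h.to(.498,-.232,.12,12,-20); q=h.observe()['q']
u=.041*np.array([np.cos(np.radians(12)),np.sin(np.radians(12))])
x,y=.498+u[0],-.232+u[1]; print(x,y)
track(q,[((.54,-.45,.26),68.8,-20),((x,y,.26),12,-20),((x,y,.027),12,-20)])
E
```

```text
scene 49 mean [ 0.5792 -0.3397  0.1397] axis [-0.039 -0.999 -0.01 ] len 0.019 z 0.136..0.144 low end [ 0.5789 -0.3485  0.1396]
side 13 mean [ 0.5749 -0.3352  0.094 ] axis [ 0.911  0.381 -0.158] len 0.018 z 0.091..0.099 low end [ 0.5837 -0.3314  0.0925]
side table z 0.0019
295 top z 0.019 rect c [ 300.6 -219.8] size [136.   19.8] ang 51.9 bgr [84. 25. 61.]
241 top z 0.023 rect c [351.6  -8.4] size [45.5 44.7] ang 61.2 bgr [ 16.  18. 112.]
310 top z 0.017 rect c [387.5  91.6] size [93.3 24.2] ang 4.5 bgr [35. 61. 92.]
286 top z 0.018 rect c [459.2 -94.3] size [135.7  19.8] ang 18.5 bgr [109. 112. 115.]
246 top z 0.018 rect c [ 496.  -233.5] size [134.1  22.2] ang 13.0 bgr [104.5 108.  111. ]
143 top z 0.015 rect c [ 761.7 -140.5] size [28.1 79.1] ang 79.8 bgr [46. 44. 42.]
t 41.8 pos [ 0.5378 -0.4431  0.1801] yaw 68.9 q [ 1.09  1.22 -0.24  0.95 -0.67  1.7   0.72] w 0.404 F 0.0
 shift units [ 0.337 -2.863  0.73 ]  turn units [-0.0663 -0.2155  0.159 ] down axis [0.342 0.    0.94 ] min rows 5.3 13.9
0.538104051630086 -0.22347562067647186
68.8 -20 worst err 0.0000 margin 0.28 [0.28 0.73 0.41 1.46 0.09 0.91 0.17]
12 -20 worst err 0.0000 margin 0.62 [-0.07  0.78  0.64  1.47 -0.22  1.3  -0.79]
12 -20 worst err 0.0000 margin 0.62 [-0.01  1.07  0.52  1.58 -0.35  0.91 -0.77]
```

Pen one stands in its well with its top at z≈0.14. Next I'll tilt back and go for the second pen.

carry_out(plan=[[[0, 0, 0], [0, -0.0169, 0]], [[0, 0, 0], [0, -0.0169, 0]], [[0, 0, 0], [0, -0.0169, 0]], [[0, 0, 0], [0, -0.0169, 0]], [[0, 0, 0], [0, -0.0169, 0]], [[0, 0, 0], [0, -0.0169, 0]], [[0, 0, 0], [0, -0.0169, 0]], [[0, 0, 0], [0, -0.0169, 0]], [[0, 0, 0], [0, -0.0169, 0]], [[0, 0, 0], [0, -0.0169, 0]], [[0, 0, 0], [0, -0.0169, 0]], [[0, 0, 0], [0, -0.0169, 0]], [[0, 0, 0], [0, -0.0169, 0]], [[0, 0, 0], [0, -0.0169, 0]], [[0, 0, 0], [0, 0, 0]], [[0, 0, 0], [0, 0, 0]]], hand=0.45)

```text
time: 43.12
eef_pos: [0.5396, -0.4396, 0.1787]
tcp_rot: [[0.334, 0.935, -0.123], [0.879, -0.356, -0.316], [-0.339, -0.002, -0.941]]
wrist_force: [-0.8, -0.3, -0.4]
width: 0.555
finger_force: 0.0
```

```bash
python3 - <<'E'
from h import *
to(.538,-.224,.2,12.3,-20); low(names=('scene',))
E
```

```text
t 43.1 pos [ 0.5396 -0.4396  0.1787] yaw 69.2 q [0.24 0.8  0.44 1.55 0.04 0.78 0.16] w 0.555 F 0.0
 shift units [ 0.459 -2.813 -0.469]  turn units [ 0.0535 -0.0002  0.1486] down axis [0.342 0.    0.94 ] min rows 5.2 7.9
scene table z -0.0007
342 top z 0.017 rect c [ 305.  -217.6] size [135.9  18.9] ang 52.6 bgr [64. 42. 54.]
237 top z 0.021 rect c [357.2  -8.7] size [42.7 44.7] ang 61.4 bgr [ 44.  46. 122.]
273 top z 0.016 rect c [393.7  92.3] size [93.7 24.5] ang 5.9 bgr [ 51.  72. 101.]
352 top z 0.017 rect c [463.6 -93.9] size [136.8  18.2] ang 19.7 bgr [106. 108. 109.]
367 top z 0.017 rect c [ 500.7 -231. ] size [136.5  16.4] ang 11.5 bgr [122. 124. 125.]
399 top z 0.014 rect c [ 764.5 -139.6] size [26.4 72.8] ang 81.4 bgr [65. 64. 62.]
```

carry_out(plan=[[[-0.122, 0, -0.335], [0, 0, 0]], [[-0.122, 0, -0.335], [0, 0, 0]], [[-0.122, 0, -0.335], [0, 0, 0]], [[0, 0, 0], [0.0059, 0, 0.0165]], [[0, 0, 0], [0.0059, 0, 0.0165]], [[0, 0, 0], [0.0059, 0, 0.0165]], [[0, 0, 0], [0.0059, 0, 0.0165]], [[0, 0, 0], [0.0059, 0, 0.0165]], [[0, 0, 0], [0.0059, 0, 0.0165]], [[0, 0, 0], [0.0059, 0, 0.0165]], [[0, 0, 0], [0.0059, 0, 0.0165]], [[0, 0, 0], [0.0059, 0, 0.0165]], [[0, 0, 0], [0, 0, 0]]])

```text
time: 44.25
eef_pos: [0.5346, -0.4485, 0.2604]
tcp_rot: [[0.922, 0.199, -0.332], [0.186, -0.98, -0.073], [-0.339, 0.006, -0.941]]
wrist_force: [-1.3, 0.3, 0.6]
width: 0.545
finger_force: 0.0
```

carry_out(plan=[[[0.062, -0.313, -0.022], [0, 0, 0]], [[0.062, -0.313, -0.022], [0, 0, 0]], [[0.062, -0.313, -0.022], [0, 0, 0]], [[0.062, -0.313, -0.022], [0, 0, 0]], [[0.062, -0.313, -0.022], [0, 0, 0]], [[0.062, -0.313, -0.022], [0, 0, 0]], [[0.062, -0.313, -0.022], [0, 0, 0]], [[0.062, -0.313, -0.022], [0, 0, 0]], [[0.062, -0.313, -0.022], [0, 0, 0]], [[0.1, 0, 0.28], [0, 0, 0]], [[0.1, 0, 0.28], [0, 0, 0]], [[0.1, 0, 0.28], [0, 0, 0]], [[0.1, 0, 0.28], [0, 0, 0]], [[0.1, 0, 0.28], [0, 0, 0]], [[0.1, 0, 0.28], [0, 0, 0]], [[0, 0, 0], [0, 0, 0]], [[0, 0, 0], [0, 0, 0]]])

```text
time: 45.67
eef_pos: [0.5355, -0.2302, 0.1252]
tcp_rot: [[0.92, 0.208, -0.332], [0.194, -0.978, -0.074], [-0.34, 0.004, -0.94]]
wrist_force: [-0.4, 0.0, 0.3]
width: 0.552
finger_force: 0.0
```

```bash
python3 - <<'E'
from h import *
to(.5385,-.2235,.0265,12,-20)
E
```

```text
t 45.7 pos [ 0.5355 -0.2302  0.1252] yaw 12.0 q [-0.06  0.92  0.62  1.56 -0.32  1.08 -0.75] w 0.552 F 0.0
 shift units [ 0.504 -0.079  1.217]  turn units [ 0.0005 -0.0003 -0.0002] down axis [0.342 0.    0.94 ] min rows 2.4 0.0
```

carry_out(plan=[[[0.056, -0.079, 0], [0, 0, 0]], [[0.064, 0, 0.174], [0, 0, 0]], [[0.064, 0, 0.174], [0, 0, 0]], [[0.064, 0, 0.174], [0, 0, 0]], [[0.064, 0, 0.174], [0, 0, 0]], [[0.064, 0, 0.174], [0, 0, 0]], [[0.064, 0, 0.174], [0, 0, 0]], [[0.064, 0, 0.174], [0, 0, 0]], [[0, 0, 0], [0, 0, 0]], [[0, 0, 0], [0, 0, 0]]])

```text
time: 46.5
eef_pos: [0.5393, -0.2229, 0.0255]
tcp_rot: [[0.92, 0.208, -0.333], [0.194, -0.978, -0.075], [-0.341, 0.005, -0.94]]
wrist_force: [0.7, 0.5, 0.2]
width: 0.552
finger_force: 0.0
```

```bash
python3 - <<'E'
from h import *
to(.5385,-.2235,.0265,12,-20)
E
```

```text
t 46.5 pos [ 0.5393 -0.2229  0.0255] yaw 12.0 q [-0.05  1.06  0.56  1.58 -0.38  0.94 -0.75] w 0.552 F 0.0
 shift units [-0.016  0.006 -0.009]  turn units [ 0.0007 -0.0001 -0.0003] down axis [0.342 0.    0.94 ] min rows 0.0 0.0
```

carry_out(plan=[[[0, 0, 0], [0, 0, 0]], [[0, 0, 0], [0, 0, 0]], [[0, 0, 0], [0, 0, 0]], [[0, 0, 0], [0, 0, 0]], [[0, 0, 0], [0, 0, 0]], [[0, 0, 0], [0, 0, 0]], [[0, 0, 0], [0, 0, 0]], [[-0.068, 0, -0.188], [0, 0, 0]], [[-0.137, 0, -0.376], [0, 0, 0]], [[-0.137, 0, -0.376], [0, 0, 0]], [[-0.137, 0, -0.376], [0, 0, 0]], [[-0.137, 0, -0.376], [0, 0, 0]], [[-0.137, 0, -0.376], [0, 0, 0]], [[-0.137, 0, -0.376], [0, 0, 0]], [[-0.137, 0, -0.376], [0, 0, 0]], [[-0.137, 0, -0.376], [0, 0, 0]], [[0, 0, 0], [0, 0, 0]]], hand=1)

```text
time: 47.92
eef_pos: [0.5404, -0.2238, 0.2884]
tcp_rot: [[0.924, 0.208, -0.322], [0.192, -0.978, -0.079], [-0.332, 0.011, -0.943]]
wrist_force: [0.9, -1.3, -0.8]
width: 0.154
finger_force: 59.6
```

```bash
python3 - <<'E'
from plan import *
h.to(.5575,-.391,.27,68.8,-20); q=h.observe()['q']
track(q,[(h.observe()['eef_pos'],68.8,-20),((.5575,-.391,.27),68.8,-20),((.5575,-.391,.27),68.8,70),((.5575,-.391,.12),68.8,70)])
E
```

```text
t 47.9 pos [ 0.5404 -0.2238  0.2884] yaw 12.0 q [-0.11  0.74  0.7   1.43 -0.23  1.37 -0.78] w 0.154 F 59.6
 shift units [-1.792  1.018  0.913]  turn units [-0.0516 -0.0007 -0.1492] down axis [0.342 0.    0.94 ] min rows 4.1 7.9
68.8 -20 worst err 0.0000 margin 0.57 [-0.16  0.58  0.52  1.68  0.09  0.99 -0.14]
68.8 -20 worst err 0.0000 margin 0.67 [0.14 0.69 0.47 1.49 0.06 0.97 0.11]
68.8 70 worst err 0.0000 margin 0.18 [ 1.03  1.06 -0.18  1.1  -0.83  1.74  0.71]
68.8 70 worst err 0.0000 margin 0.19 [ 1.02  1.26 -0.17  1.08 -0.8   1.64  0.85]
```

carry_out(plan=[[[0, 0, 0], [-0.0057, 0, -0.0166]], [[0, 0, 0], [-0.0057, 0, -0.0166]], [[0, 0, 0], [-0.0057, 0, -0.0166]], [[0, 0, 0], [-0.0057, 0, -0.0166]], [[0, 0, 0], [-0.0057, 0, -0.0166]], [[0, 0, 0], [-0.0057, 0, -0.0166]], [[0, 0, 0], [-0.0057, 0, -0.0166]], [[0, 0, 0], [-0.0057, 0, -0.0166]], [[0, 0, 0], [-0.0057, 0, -0.0166]], [[-0.224, 0.127, 0.114], [0, 0, 0]], [[-0.224, 0.127, 0.114], [0, 0, 0]], [[-0.224, 0.127, 0.114], [0, 0, 0]], [[-0.224, 0.127, 0.114], [0, 0, 0]], [[-0.224, 0.127, 0.114], [0, 0, 0]], [[-0.224, 0.127, 0.114], [0, 0, 0]], [[-0.224, 0.127, 0.114], [0, 0, 0]], [[-0.224, 0.127, 0.114], [0, 0, 0]], [[0, 0, 0], [0, 0, 0]]])

```text
time: 49.42
eef_pos: [0.5533, -0.3938, 0.2621]
tcp_rot: [[0.341, 0.931, -0.134], [0.876, -0.366, -0.314], [-0.341, -0.01, -0.94]]
wrist_force: [-1.3, -0.0, 0.5]
width: 0.151
finger_force: 59.6
```

carry_out(plan=[[[0, 0, 0], [0, 0.0167, 0]], [[0, 0, 0], [0, 0.0167, 0]], [[0, 0, 0], [0, 0.0167, 0]], [[0, 0, 0], [0, 0.0167, 0]], [[0, 0, 0], [0, 0.0167, 0]], [[0, 0, 0], [0, 0.0167, 0]], [[0, 0, 0], [0, 0.0167, 0]], [[0, 0, 0], [0, 0.0167, 0]], [[0, 0, 0], [0, 0.0167, 0]], [[0, 0, 0], [0, 0.0167, 0]], [[0, 0, 0], [0, 0.0167, 0]], [[0, 0, 0], [0, 0.0167, 0]], [[0, 0, 0], [0, 0.0167, 0]], [[0, 0, 0], [0, 0.0167, 0]], [[0, 0, 0], [0, 0.0167, 0]], [[0, 0, 0], [0, 0, 0]], [[0, 0, 0], [0, 0, 0]]])

```text
time: 50.83
eef_pos: [0.555, -0.3888, 0.2595]
tcp_rot: [[0.133, 0.932, 0.336], [0.307, -0.361, 0.88], [0.942, -0.014, -0.335]]
wrist_force: [0.3, 0.6, 0.4]
width: 0.15
finger_force: 59.7
```

```bash
python3 - <<'E'
from h import *
to(.5575,-.391,.27,68.8,70); pen((.564,-.374),zr=(.12,.33))
E
```

```text
t 50.8 pos [ 0.555  -0.3888  0.2595] yaw 68.8 q [ 1.03  1.1  -0.18  1.08 -0.82  1.74  0.72] w 0.150 F 59.7
 shift units [ 0.126  0.042 -0.062]  turn units [-0.0008 -0.0013 -0.0021] down axis [-0.94   0.     0.342] min rows 0.3 0.1
scene 410 mean [ 0.5662 -0.378   0.2266] axis [ 0.037  0.261 -0.965] len 0.148 z 0.145..0.286 low end [ 0.5692 -0.3567  0.148 ]
side 198 mean [ 0.5563 -0.3672  0.2109] axis [ 0.087  0.096 -0.992] len 0.129 z 0.152..0.278 low end [ 0.5613 -0.3617  0.1535]
```

carry_out(plan=[[[0, 0.04, 0], [0, -0.013, -0.002]], [[0, 0, 0], [0, 0, 0]], [[-0.152, 0, 0.068], [0, 0, 0]], [[-0.152, 0, 0.068], [0, 0, 0]], [[-0.152, 0, 0.068], [0, 0, 0]], [[-0.152, 0, 0.068], [0, 0, 0]], [[0, 0, 0], [0, 0, 0]], [[0, 0, 0], [0, 0, 0]]])

```text
time: 51.6
eef_pos: [0.5581, -0.3896, 0.2099]
tcp_rot: [[0.147, 0.934, 0.325], [0.381, -0.357, 0.853], [0.913, -0.002, -0.408]]
wrist_force: [0.4, -0.6, 0.4]
width: 0.153
finger_force: 59.6
```

```bash
python3 - <<'E'
from h import *
to(.5575,-.391,.13,68.8,65); pen((.564,-.374),rad=.03,zr=(.085,.19))
_,p,_=shot('scene');a=p[230:350,150:270];_,p,_=shot('side');b=p[100:220,300:420];cv2.imwrite('pics/p3.png',cv2.resize(np.hstack([a,b]),None,fx=3.2,fy=3.2))
E
```

```text
t 51.6 pos [ 0.5581 -0.3896  0.2099] yaw 69.1 q [ 1.01  1.13 -0.15  1.1  -0.78  1.66  0.77] w 0.153 F 59.6
 shift units [-0.974 -0.001  0.431]  turn units [-0.0009 -0.0026  0.0001] down axis [-0.906  0.     0.423] min rows 1.9 0.1
scene 171 mean [ 0.5705 -0.3744  0.1432] axis [-0.04  -0.068 -0.997] len 0.089 z 0.100..0.188 low end [ 0.5688 -0.3773  0.1002]
side 141 mean [ 0.5594 -0.3718  0.147 ] axis [-0.016 -0.053 -0.998] len 0.090 z 0.101..0.190 low end [ 0.5587 -0.3743  0.1002]
```

View pics/p3.png

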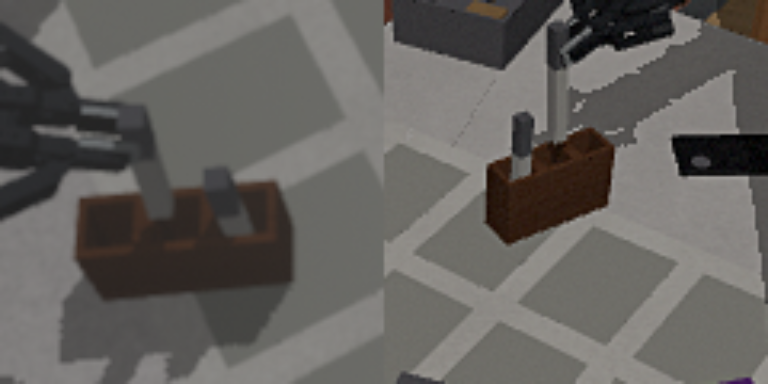

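The second pen hangs just inside the middle well at (158,212), and the first stands in its own at (228,205). I'll lower the second and release it.

carry_out(plan=[[[0.014, 0.02, 0.032], [0, 0.003, 0]], [[0, 0, 0], [0, 0, 0]], [[-0.158, 0, 0.072], [0, 0, 0]], [[-0.158, 0, 0.072], [0, 0, 0]], [[-0.158, 0, 0.072], [0, 0, 0]], [[-0.158, 0, 0.072], [0, 0, 0]], [[-0.158, 0, 0.072], [0, 0, 0]], [[-0.158, 0, 0.072], [0, 0, 0]], [[0, 0, 0], [0, 0, 0]], [[0, 0, 0], [0, 0, 0]]])

```text
time: 52.63
eef_pos: [0.5615, -0.3859, 0.1324]
tcp_rot: [[0.14, 0.934, 0.328], [0.366, -0.356, 0.86], [0.92, -0.0, -0.391]]
wrist_force: [0.8, 0.4, 0.1]
width: 0.154
finger_force: 59.6
```

carry_out(plan=[[[0, 0, 0], [0, 0, 0]], [[0, 0, 0], [0, 0, 0]], [[0, 0, 0], [0, 0, 0]], [[0, 0, 0], [0, 0, 0]], [[0, 0, -0.1], [0, 0, 0]], [[0, 0, -0.2], [0, 0, 0]], [[0, 0, -0.3], [0, 0, 0]], [[0, 0, -0.3], [0, 0, 0]], [[0, 0, -0.3], [0, 0, 0]], [[0, 0, -0.3], [0, 0, 0]], [[0, 0, 0], [0, 0, 0]], [[0, 0, 0], [0, 0, 0]]], hand=0.6)

```text
time: 53.63
eef_pos: [0.524, -0.4847, 0.1781]
tcp_rot: [[0.139, 0.934, 0.33], [0.369, -0.358, 0.858], [0.919, 0.003, -0.394]]
wrist_force: [1.0, -0.0, -0.1]
width: 0.405
finger_force: 0.0
```

```bash
python3 - <<'E'
from plan import *
h.pen((.564,-.374),.03,(.085,.2)); h.pen((.58,-.332),.03,(.085,.2)); h.low(names=('scene','side'))
u=.041*np.array([np.cos(np.radians(19.7)),np.sin(np.radians(19.7))]); x,y=.4613+u[0],-.0945+u[1]; print(x,y)
h.to(x,y,.26,19.7,-20); q=h.observe()['q']; e=h.observe()['eef_pos']
track(q,[(e,68.8,-20),((x,y,.26),19.7,-20),((x,y,.026),19.7,-20)])
E
```

```text
scene 46 mean [ 0.5623 -0.3817  0.1392] axis [-0.251  0.954 -0.167] len 0.022 z 0.125..0.143 low end [ 0.5589 -0.3688  0.1369]
side 23 mean [ 0.5589 -0.3759  0.0914] axis [ 0.883  0.434 -0.18 ] len 0.022 z 0.085..0.099 low end [ 0.5705 -0.3703  0.089 ]
scene 50 mean [ 0.5797 -0.3373  0.1386] axis [-0.247  0.711 -0.658] len 0.032 z 0.113..0.143 low end [ 0.5739 -0.3204  0.123 ]
side 22 mean [ 0.5742 -0.3349  0.0917] axis [-0.783 -0.613 -0.105] len 0.018 z 0.085..0.100 low end [ 0.5669 -0.3405  0.0907]
scene table z -0.0008
339 top z 0.017 rect c [ 304.5 -218.6] size [135.9  19.5] ang 51.8 bgr [89. 47. 71.]
239 top z 0.021 rect c [356.4  -8.5] size [42.3 46.4] ang 64.0 bgr [ 42.  43. 114.]
268 top z 0.016 rect c [392.3  92.9] size [94.  24.5] ang 4.2 bgr [48. 67. 94.]
352 top z 0.017 rect c [464.1 -93.8] size [136.   17.1] ang 19.6 bgr [100. 102. 103.]
398 top z 0.014 rect c [ 764.9 -140. ] size [26.6 73.8] ang 81.8 bgr [61. 60. 58.]
side table z 0.0019
291 top z 0.018 rect c [ 300.3 -218.5] size [135.7  19.8] ang 54.4 bgr [84. 25. 61.]
244 top z 0.023 rect c [353.1  -9.5] size [43.1 47.7] ang 36.2 bgr [ 16.  17. 112.]
314 top z 0.017 rect c [388.   92.4] size [93.8 24.2] ang 4.3 bgr [35. 61. 92.]
283 top z 0.018 rect c [458.6 -95.2] size [133.9  18.4] ang 19.9 bgr [108. 112. 114.]
138 top z 0.016 rect c [ 762.1 -141.5] size [27.5 75.7] ang 80.1 bgr [46. 44. 42.]
0.49990029233729355 -0.08067909440465364
t 53.9 pos [ 0.5254 -0.4819  0.1778] yaw 69.2 q [ 1.08  1.29 -0.14  0.79 -0.75  1.85  0.73] w 0.397 F 0.0
 shift units [ 1.019 -5.151 -1.537]  turn units [-0.0599 -0.2252  0.1384] down axis [0.342 0.    0.94 ] min rows 9.8 13.6
68.8 -20 worst err 0.0000 margin 0.14 [ 0.26  0.87  0.57  1.52 -0.12  0.75  0.34]
19.7 -20 worst err 0.0000 margin 0.38 [-0.47  0.76  0.88  1.69 -0.37  1.23 -0.71]
19.7 -20 worst err 0.0000 margin 0.39 [-0.36  1.07  0.67  1.8  -0.59  0.83 -0.62]
```

carry_out(plan=[[[0, 0, 0], [0, -0.0172, 0]], [[0, 0, 0], [0, -0.0172, 0]], [[0, 0, 0], [0, -0.0172, 0]], [[0, 0, 0], [0, -0.0172, 0]], [[0, 0, 0], [0, -0.0172, 0]], [[0, 0, 0], [0, -0.0172, 0]], [[0, 0, 0], [0, -0.0172, 0]], [[0, 0, 0], [0, -0.0172, 0]], [[0, 0, 0], [0, -0.0172, 0]], [[0, 0, 0], [0, -0.0172, 0]], [[0, 0, 0], [0, -0.0172, 0]], [[0, 0, 0], [0, -0.0172, 0]], [[0, 0, 0], [0, -0.0172, 0]], [[0, 0, 0], [0, -0.0172, 0]], [[-0.122, 0, -0.335], [0, 0, 0]], [[-0.122, 0, -0.335], [0, 0, 0]], [[-0.122, 0, -0.335], [0, 0, 0]], [[0, 0, 0], [0, 0, 0]], [[0, 0, 0], [0, 0, 0]]], hand=0.45)

```text
time: 55.52
eef_pos: [0.5257, -0.4829, 0.2599]
tcp_rot: [[0.336, 0.935, -0.116], [0.879, -0.355, -0.318], [-0.339, 0.005, -0.941]]
wrist_force: [-0.0, -0.6, 0.4]
width: 0.551
finger_force: 0.0
```

```bash
python3 - <<'E'
from h import *
to(.500,-.0807,.26,19.7,-20)
E
```

```text
t 55.5 pos [ 0.5257 -0.4829  0.2599] yaw 69.2 q [ 0.25  0.75  0.57  1.45 -0.06  0.92  0.33] w 0.551 F 0.0
 shift units [ 1.396 -5.164 -0.509]  turn units [ 0.0475 -0.0009  0.129 ] down axis [0.342 0.    0.94 ] min rows 9.7 6.9
```

carry_out(plan=[[[0, 0, 0], [0.0059, 0, 0.0161]], [[0, 0, 0], [0.0059, 0, 0.0161]], [[0, 0, 0], [0.0059, 0, 0.0161]], [[0, 0, 0], [0.0059, 0, 0.0161]], [[0, 0, 0], [0.0059, 0, 0.0161]], [[0, 0, 0], [0.0059, 0, 0.0161]], [[0, 0, 0], [0.0059, 0, 0.0161]], [[0, 0, 0], [0.0059, 0, 0.0161]], [[0, 0, 0], [0, 0, 0]]])

```text
time: 56.27
eef_pos: [0.5241, -0.4834, 0.2556]
tcp_rot: [[0.885, 0.334, -0.324], [0.316, -0.942, -0.109], [-0.341, -0.006, -0.94]]
wrist_force: [-1.3, 0.1, -0.5]
width: 0.55
finger_force: 0.0
```

carry_out(plan=[[[0.1, -0.369, -0.036], [0, 0, 0]], [[0.1, -0.369, -0.036], [0, 0, 0]], [[0.1, -0.369, -0.036], [0, 0, 0]], [[0.1, -0.369, -0.036], [0, 0, 0]], [[0.1, -0.369, -0.036], [0, 0, 0]], [[0.1, -0.369, -0.036], [0, 0, 0]], [[0.1, -0.369, -0.036], [0, 0, 0]], [[0.1, -0.369, -0.036], [0, 0, 0]], [[0.1, -0.369, -0.036], [0, 0, 0]], [[0.1, -0.369, -0.036], [0, 0, 0]], [[0.1, -0.369, -0.036], [0, 0, 0]], [[0.1, -0.369, -0.036], [0, 0, 0]], [[0.1, -0.369, -0.036], [0, 0, 0]], [[0.1, -0.369, -0.036], [0, 0, 0]], [[0.12, 0, 0.33], [0, 0, 0]], [[0.12, 0, 0.33], [0, 0, 0]], [[0.12, 0, 0.33], [0, 0, 0]], [[0.12, 0, 0.33], [0, 0, 0]], [[0, 0, 0], [0, 0, 0]], [[0, 0, 0], [0, 0, 0]]])

```text
time: 57.93
eef_pos: [0.4975, -0.0799, 0.1531]
tcp_rot: [[0.883, 0.34, -0.324], [0.321, -0.941, -0.112], [-0.343, -0.005, -0.939]]
wrist_force: [0.7, -0.4, 1.3]
width: 0.547
finger_force: 0.0
```

```bash
python3 - <<'E'
from h import *
to(.500,-.0807,.0262,19.7,-20)
E
```

```text
t 57.9 pos [ 0.4975 -0.0799  0.1531] yaw 19.9 q [-0.4   0.84  0.74  1.77 -0.4   1.05 -0.74] w 0.547 F 0.0
 shift units [0.605 0.021 1.58 ]  turn units [-0.0006  0.0001  0.0007] down axis [0.342 0.    0.94 ] min rows 3.0 0.0
```

carry_out(plan=[[[0.02, 0.021, 0], [0, 0, 0]], [[0.065, 0, 0.175], [0, 0, 0]], [[0.065, 0, 0.175], [0, 0, 0]], [[0.065, 0, 0.175], [0, 0, 0]], [[0.065, 0, 0.175], [0, 0, 0]], [[0.065, 0, 0.175], [0, 0, 0]], [[0.065, 0, 0.175], [0, 0, 0]], [[0.065, 0, 0.175], [0, 0, 0]], [[0.065, 0, 0.175], [0, 0, 0]], [[0.065, 0, 0.175], [0, 0, 0]], [[0, 0, 0], [0, 0, 0]], [[0, 0, 0], [0, 0, 0]]])

```text
time: 58.93
eef_pos: [0.5012, -0.0807, 0.0265]
tcp_rot: [[0.884, 0.338, -0.322], [0.319, -0.941, -0.112], [-0.341, -0.004, -0.94]]
wrist_force: [0.2, -0.2, -0.3]
width: 0.551
finger_force: 0.0
```

```bash
python3 - <<'E'
from h import *
to(.500,-.0807,.0262,19.7,-20)
E
```

```text
t 58.9 pos [ 0.5012 -0.0807  0.0265] yaw 19.7 q [-0.34  1.02  0.63  1.79 -0.51  0.84 -0.69] w 0.551 F 0.0
 shift units [-0.013 -0.006  0.009]  turn units [-0.0005 -0.0002  0.0003] down axis [0.342 0.    0.94 ] min rows 0.0 0.0
```

carry_out(plan=[[[0, 0, 0], [0, 0, 0]], [[0, 0, 0], [0, 0, 0]], [[0, 0, 0], [0, 0, 0]], [[0, 0, 0], [0, 0, 0]], [[0, 0, 0], [0, 0, 0]], [[0, 0, 0], [0, 0, 0]], [[0, 0, 0], [0, 0, 0]], [[-0.068, 0, -0.188], [0, 0, 0]], [[-0.137, 0, -0.376], [0, 0, 0]], [[-0.137, 0, -0.376], [0, 0, 0]], [[-0.137, 0, -0.376], [0, 0, 0]], [[-0.137, 0, -0.376], [0, 0, 0]], [[-0.137, 0, -0.376], [0, 0, 0]], [[-0.137, 0, -0.376], [0, 0, 0]], [[-0.137, 0, -0.376], [0, 0, 0]], [[-0.137, 0, -0.376], [0, 0, 0]], [[0, 0, 0], [0, 0, 0]]], hand=1)

```text
time: 60.35
eef_pos: [0.5031, -0.0834, 0.2884]
tcp_rot: [[0.888, 0.337, -0.312], [0.318, -0.941, -0.113], [-0.332, 0.001, -0.943]]
wrist_force: [0.7, -0.4, 0.6]
width: 0.15
finger_force: 59.0
```

```bash
python3 - <<'E'
from plan import *
X=(.5415,-.4325,.27); h.to(*X,68.8,-20); q=h.observe()['q']
track(q,[(h.observe()['eef_pos'],68.8,-20),(X,68.8,-20),(X,68.8,65),((.5415,-.4325,.12),68.8,65)])
E
```

```text
t 60.4 pos [ 0.5031 -0.0834  0.2884] yaw 19.7 q [-0.45  0.68  0.83  1.64 -0.29  1.3  -0.78] w 0.150 F 59.0
 shift units [-3.82   2.16   1.651]  turn units [-0.0458 -0.0016 -0.1285] down axis [0.342 0.    0.94 ] min rows 8.4 6.9
68.8 -20 worst err 0.0000 margin 0.44 [-0.53  0.54  0.68  1.81  0.01  1.   -0.28]
68.8 -20 worst err 0.0000 margin 0.58 [ 0.16  0.72  0.58  1.47 -0.04  0.95  0.25]
68.8 65 worst err 0.0000 margin 0.10 [ 1.    1.07 -0.04  1.   -0.84  1.82  0.72]
68.8 65 worst err 0.0000 margin 0.11 [ 1.    1.25 -0.04  1.   -0.82  1.7   0.86]
```

carry_out(plan=[[[0, 0, 0], [-0.0057, 0, -0.0161]], [[0, 0, 0], [-0.0057, 0, -0.0161]], [[0, 0, 0], [-0.0057, 0, -0.0161]], [[0, 0, 0], [-0.0057, 0, -0.0161]], [[0, 0, 0], [-0.0057, 0, -0.0161]], [[0, 0, 0], [-0.0057, 0, -0.0161]], [[0, 0, 0], [-0.0057, 0, -0.0161]], [[0, 0, 0], [-0.0057, 0, -0.0161]], [[-0.318, 0.18, 0.137], [0, 0, 0]], [[-0.318, 0.18, 0.137], [0, 0, 0]], [[-0.318, 0.18, 0.137], [0, 0, 0]], [[-0.318, 0.18, 0.137], [0, 0, 0]], [[-0.318, 0.18, 0.137], [0, 0, 0]], [[-0.318, 0.18, 0.137], [0, 0, 0]], [[-0.318, 0.18, 0.137], [0, 0, 0]], [[-0.318, 0.18, 0.137], [0, 0, 0]], [[-0.318, 0.18, 0.137], [0, 0, 0]], [[-0.318, 0.18, 0.137], [0, 0, 0]], [[-0.318, 0.18, 0.137], [0, 0, 0]], [[-0.318, 0.18, 0.137], [0, 0, 0]]])

```text
time: 62.02
eef_pos: [0.5399, -0.4312, 0.2613]
tcp_rot: [[0.337, 0.933, -0.127], [0.88, -0.36, -0.31], [-0.335, -0.007, -0.942]]
wrist_force: [0.4, -0.1, 0.3]
width: 0.157
finger_force: 59.0
```

carry_out(plan=[[[0, 0, 0], [0, 0, 0]], [[0, 0, 0], [0, 0.0169, 0]], [[0, 0, 0], [0, 0.0169, 0]], [[0, 0, 0], [0, 0.0169, 0]], [[0, 0, 0], [0, 0.0169, 0]], [[0, 0, 0], [0, 0.0169, 0]], [[0, 0, 0], [0, 0.0169, 0]], [[0, 0, 0], [0, 0.0169, 0]], [[0, 0, 0], [0, 0.0169, 0]], [[0, 0, 0], [0, 0.0169, 0]], [[0, 0, 0], [0, 0.0169, 0]], [[0, 0, 0], [0, 0.0169, 0]], [[0, 0, 0], [0, 0.0169, 0]], [[0, 0, 0], [0, 0.0169, 0]], [[0, 0, 0], [0, 0.0169, 0]], [[0, 0, 0], [0, 0, 0]], [[0, 0, 0], [0, 0, 0]]])

```text
time: 63.43
eef_pos: [0.5395, -0.4303, 0.2587]
tcp_rot: [[0.158, 0.933, 0.324], [0.383, -0.36, 0.851], [0.91, -0.011, -0.414]]
wrist_force: [-0.1, 0.4, -0.7]
width: 0.149
finger_force: 59.0
```

```bash
python3 - <<'E'
from h import *
to(.5415,-.4325,.21,68.8,65); pen((.547,-.416),rad=.035,zr=(.12,.23))
E
```

```text
t 63.4 pos [ 0.5395 -0.4303  0.2587] yaw 68.9 q [ 1.01  1.11 -0.04  0.99 -0.84  1.81  0.73] w 0.149 F 59.0
 shift units [-0.596  0.035  0.258]  turn units [-0.0009 -0.0015 -0.0015] down axis [-0.906  0.     0.423] min rows 1.2 0.1
scene 202 mean [ 0.551  -0.4145  0.1888] axis [-0.046 -0.081 -0.996] len 0.086 z 0.144..0.230 low end [ 0.549  -0.4181  0.1444]
side 132 mean [ 0.5405 -0.4113  0.1912] axis [-0.054 -0.069 -0.996] len 0.081 z 0.149..0.229 low end [ 0.5382 -0.4142  0.1494]
```

carry_out(plan=[[[0, 0.06, 0], [0, 0.006, -0.0015]], [[0, 0, 0], [0, 0, 0]], [[-0.152, 0, 0.066], [0, 0, 0]], [[-0.152, 0, 0.066], [0, 0, 0]], [[-0.152, 0, 0.066], [0, 0, 0]], [[-0.152, 0, 0.066], [0, 0, 0]], [[0, 0, 0], [0, 0, 0]], [[0, 0, 0], [0, 0, 0]]])

```text
time: 64.2
eef_pos: [0.545, -0.4302, 0.2099]
tcp_rot: [[0.135, 0.935, 0.329], [0.352, -0.356, 0.866], [0.926, -0.0, -0.377]]
wrist_force: [0.6, 0.1, -0.3]
width: 0.151
finger_force: 59.0
```

```bash
python3 - <<'E'
from h import *
to(.5415,-.4325,.13,68.8,65); pen((.547,-.416),rad=.03,zr=(.085,.19))
_,p,_=shot('scene');a=p[230:350,150:270];_,p,_=shot('side');b=p[100:220,300:420];cv2.imwrite('pics/p4.png',cv2.resize(np.hstack([a,b]),None,fx=3.2,fy=3.2))
E
```

```text
t 64.2 pos [ 0.545  -0.4302  0.2099] yaw 69.2 q [ 1.01  1.19 -0.06  0.97 -0.85  1.8   0.78] w 0.151 F 59.0
 shift units [-0.985 -0.032  0.409]  turn units [-0.0009 -0.0079  0.0003] down axis [-0.906  0.     0.423] min rows 1.9 0.4
scene 198 mean [ 0.5577 -0.4116  0.1435] axis [-0.024 -0.049 -0.999] len 0.089 z 0.098..0.188 low end [ 0.5566 -0.4139  0.0981]
side 150 mean [ 0.5474 -0.4101  0.146 ] axis [-0.013 -0.034 -0.999] len 0.091 z 0.099..0.190 low end [ 0.5468 -0.4117  0.099 ]
```

View pics/p4.png

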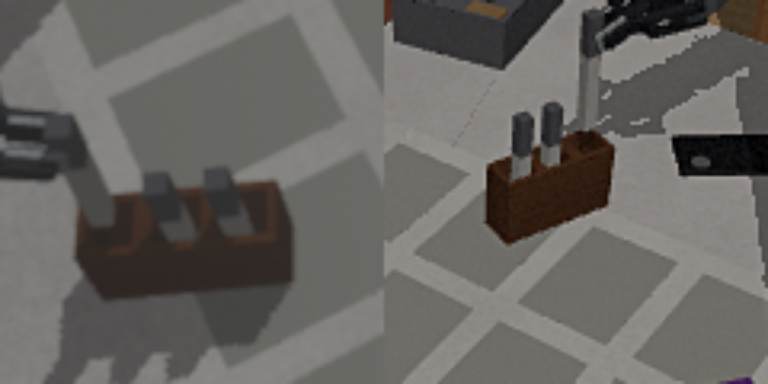

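The third pen is above the -y well at (98,220), and its tip is centred within 2 mm. I'll lower and release it.

carry_out(plan=[[[-0.16, -0.02, 0.066], [0, 0, 0]], [[-0.16, 0, 0.066], [0, 0, 0]], [[-0.16, 0, 0.066], [0, 0, 0]], [[-0.16, 0, 0.066], [0, 0, 0]], [[-0.16, 0, 0.066], [0, 0, 0]], [[-0.16, 0, 0.066], [0, 0, 0]], [[0, 0, 0], [0, 0, 0]], [[0, 0, 0], [0, 0, 0]]])

```text
time: 65.07
eef_pos: [0.5438, -0.4295, 0.1321]
tcp_rot: [[0.134, 0.935, 0.33], [0.353, -0.356, 0.865], [0.926, 0.0, -0.377]]
wrist_force: [0.3, 0.4, 0.5]
width: 0.15
finger_force: 59.0
```

carry_out(plan=[[[0, 0, 0], [0, 0, 0]], [[0, 0, 0], [0, 0, 0]], [[0, 0, 0], [0, 0, 0]], [[0, 0, 0], [0, 0, 0]], [[0, 0, -0.1], [0, 0, 0]], [[0, 0, -0.2], [0, 0, 0]], [[0, 0, -0.3], [0, 0, 0]], [[0, 0, -0.3], [0, 0, 0]], [[0, 0, -0.3], [0, 0, 0]], [[0, 0, -0.3], [0, 0, 0]], [[0, 0, 0], [0, 0, 0]], [[0, 0, 0], [0, 0, 0]]], hand=0.6)

```text
time: 66.07
eef_pos: [0.5058, -0.5292, 0.1764]
tcp_rot: [[0.133, 0.934, 0.333], [0.356, -0.358, 0.863], [0.925, 0.004, -0.38]]
wrist_force: [1.0, -0.3, -0.1]
width: 0.4
finger_force: 0.0
```

```bash
python3 - <<'E'
from h import *
low(names=('scene',)); rim()
_,p,_=shot('scene');a=p[240:340,160:260];b=p[160:260,390:490];_,p,_=shot('side');c=p[120:220,310:410];cv2.imwrite('pics/end.png',cv2.resize(np.hstack([a,b,c]),None,fx=2.6,fy=2.6))
E
```

```text
scene table z -0.0008
342 top z 0.017 rect c [ 305.1 -218.6] size [135.8  19.2] ang 52.9 bgr [88. 46. 70.]
239 top z 0.022 rect c [357.4  -8.8] size [42.4 43.4] ang 65.1 bgr [ 41.  43. 112.]
264 top z 0.016 rect c [393.2  92.9] size [94.9 24.8] ang 4.5 bgr [47. 67. 93.]
397 top z 0.014 rect c [ 764.4 -139.9] size [26.6 73.4] ang 81.3 bgr [60. 59. 57.]
rim scene ((597.7254638671875, 261.608154296875), (142.65345764160156, 174.80262756347656), 10.289101600646973) 0.10082088670243405
rim side ((594.400146484375, 259.9131164550781), (143.23773193359375, 171.16319274902344), 10.267358779907227) 0.10261815414286457
```

View pics/end.png

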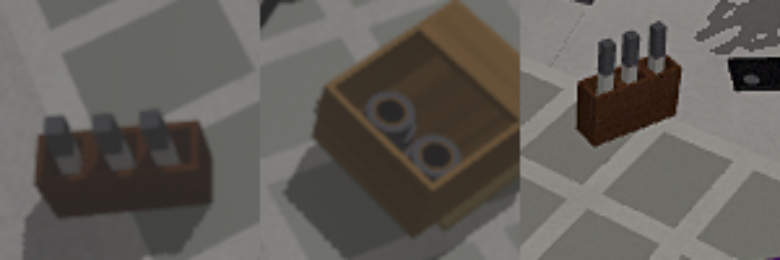

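All three pens stand in their wells at (62,140), (110,140) and (155,140). The rolls sit in two stacks in the flat box at (390,112) and (437,157). The table is otherwise clear, and the arm is touching nothing, so I'm handing in.

```bash
python3 -c "
from station import ticket; print(ticket.sign_off())"
```

```text
the job is handed in; nothing more can be done
None
```

I handed the job in at about 66 s: the box lies on its back on the board with all four rolls inside, all three pens stand in the holder's wells, and I did not touch the knife or lens; sign-off returned no verdict.

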